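Change the pattern sleeves on the roller jig

ROBOT

A 6-joint arm with a two-finger parallel gripper is mounted at the origin on a cart in front of the work surface, level with it; the furniture and walls round the work are solid. World frame = base frame: x ahead of the robot, y to its left, z up, the work surface at z = 0. Lengths are in m, angles in rad, forces in N, time in s.
With the tool pointing down it reaches from about 0.25 to 0.725 m from the base axis. Payload 4 kg.
Tool frame: the origin (TCP) lies at the very end of the fingers, on their centre line; the grasp point (between the pads) lies 19 mm behind it; z points along the fingers, y is the line along which they close (so a half turn about z gives the same grasp; the last joint's range is limited). The gripper opens to 85 mm and grips with 20 to 120 N. Pads are 22 mm wide; open, the fingers measure 114 mm over their backs; the gripper's body (76 mm by 85 mm) begins 54 mm behind the grasp point. The pads swing forward as they close: fully open they stand 13 mm farther back than shut.
Start: joints at [-1.257, 0.241, 0.005, 1.335, 0, 1.571], TCP at [0.154, -0.476, 0.231] pointing down, gripper open.
Joint ranges: [-2.72, 2.72], [-1.05, 1.87], [-1.09, 1.28], [-1.99, 2.15], [-1.42, 1.44], [-3.14, 3.14]. Speed limits (rad/s): [2.79, 2.79, 3.14, 3.14, 3.14, 3.14].

INTERFACE

Orientations are given as a unit quaternion [x, y, z, w].
In Python, from workcell import bot, vision, workorder, boxes_of gives the robot as it stands.
- The arm moves only by the tool send_rows, never from a script. Its argument "motion" is text: rows parted by semicolons, each of 5 numbers parted by spaces: the closure, from -1 (fully open) to 1 (shut), so that 0 is half open, then the shift along the tool's x, y, z in cm, then the turn about the tool's z in rad. In form: claw x y z twist; .... A call has 1 to 5 rows; each row is the pose to reach, as a shift and turn from the pose commanded when the call began, along the tool's axes at that moment; what a row does not reach only later rows make up. A row lasts 1/10 s, in which the tool goes at most 50 mm and 8.59 degrees, less where a joint would pass 70% of its speed; a pose out of reach is approached as far as the arm can. A call with a gripper value outside its range is refused whole. The fingers move at their own pace and stop on an object; the grip force is fixed at half the most. Time passes only in rows, so rows that repeat a pose let the fingers close. It gives the time, the measured TCP pose, the force, the opening and the grip force at its end, in the units of the state.
- bot.get_obs(): the state, without advancing time (a new reading comes with each control period).
- vision.camera(name): name is "scene" or "side" or "wrist"; returns the picture (400x640x3 uint8, red, green, blue); there is no depth.
- vision.camera_model(name): a dict with "fov_y" (degrees; the focal length in pixels is half the picture's height over the tangent of half this angle, whatever the lens; pixels are square), "cx", "cy" (the principal point, pixels), "world_from_camera" (4x4, takes a point from camera to world coordinates); the wrist camera has in their place "hand_eye" (4x4, takes a point from camera to tool coordinates, whose origin is the TCP and whose axes are the flange's). Camera axes: x right, y down, z forward; pixel columns grow to the right and rows downward; lengths in m; the calibration is good to about 2 mm. A picture is of the moment at which its call begins: read the wrist's pose just before it. camera_model takes no time and is no camera call.
- workorder.job_done(): hands the job in; it is judged then, once.
Trained networks look in the newest picture that a camera, given by its name, has taken for a name from the list of things; names that differ only in an ending like _2 or _b are one class to them, and where a whole thing is asked for, a point or a joint stands for the part that bears it (a point fixed in the world has none). Each returns a list of dicts, best first, with "conf" (0 to 1); they miss things now and then, are a little off and sometimes report something else, mostly with a low value. They report only what shows in the picture. A call takes as long as a camera call. They do not tell look-alikes from the thing itself.
- boxes_of(camera, target): "rect" ([centre column, centre row, width, height] in pixels, round what is visible of it).
The state is a dict: "clock": time; "joint_pos": joint angles; "joint_vel": joint speeds; "tau": joint torques, N m; "eef_pos": TCP position; "tool_rot": TCP orientation; "ft_force": force on the tool from outside, world axes, zero at the start; "ft_torque": the same for the moment, N m; "grip_width": finger opening in m; "grasp_force": force on a finger pad.
Only numpy, scipy, OpenCV 4.12 (cv2) and the standard library are available. Lean on these libraries where they do the work, as an engineer would, in place of code of your own. Each camera call takes 0.05 s, during which the arm holds its last target. There are 200 camera calls.

TASK

Change the printing sleeves on the roller jig: crank the handwheel by its red knob until the carriage's red pointer stands at the yellow loading mark, then take every worn grey sleeve off the carriage and put it in the blue scrap tray, and push each fresh orange sleeve fully down onto a spigot of its own (any spigot), with its white stripe facing straight to the front like the black line beside the spigot. When all are on, crank the carriage back until the pointer stands at the green working mark, and leave the two bottles behind the jig standing where they are.

Things in the scene. Friction and masses are not known exactly. Their poses are not given: they have to be found in the camera images.
- jig: The roller jig: a low grey bed 130 mm deep (its x) and 415 mm long (its y, reaching from y = -190 to +225 mm), a blue gear box with a black handwheel at its +y (left) end, an aluminium scale bar along its front. Origin: underside of the bed, at table height, mid-width; its -x side is the front, toward the robot (turned up to 0.12 rad either way). Fixed to the table.
- carriage (a joint): Travel of the steel carriage along the bed, in m: 0 is nearest the handwheel (where it starts); it grows to 0.062 as the carriage moves along the jig's -y (to the right). It moves only by the handwheel, whose screw gives 16 mm a turn and holds it wherever the wheel is left.
- handwheel (a joint): Turn of the handwheel in rad, growing clockwise seen from above (0 to 24.5); clockwise drives the carriage away from the wheel (to the right), counter-clockwise brings it back. It starts at 0. It turns easily (under 2 N at the knob).
- wheel_axis (a point): A point on the vertical axis of the handwheel (a black disc of 100 mm diameter, its top 76 mm above the table), 98 mm above the table, at the height of the knob's middle. x, y and z along the jig's. At least 20 mm is free between the path of the knob and the nearest sleeve.
- knob_mid (a point): Middle of the red crank knob: an upright cylinder 20 mm in diameter, 36 mm tall (78 to 114 mm above the table) that stands on the wheel 36 mm from its axis and spins freely on its own pin, so that it can be held in a fixed direction while it is carried round the axis in a circle of 36 mm radius.
- pointer (a point): Tip of the red pointer at the front middle of the carriage, just behind the scale bar, 34 mm above the table; axes as the jig's. It travels with the carriage.
- yellow_mark (a point): The loading mark: inner end of the black line across a small yellow clip on the scale bar. The pointer is at the mark when both have the same y in the jig's frame. Axes as the jig's. Clip 6 mm wide along the bar, 34 mm above the table; its place on the bar varies.
- green_mark (a point): The working mark: the same on a small green clip, nearer the handwheel than the yellow one. Axes as the jig's.
- spigot_0 (a point): Foot of an upright brass spigot on the carriage (the one nearest the handwheel): on its axis, at the carriage's top face, 36 mm above the table, where a sleeve's lower end comes to rest. Spigot 27 mm in diameter, 30 mm high, its upper 8 mm tapering to 17 mm. Spigots stand 62 mm apart in a row. Axes as the jig's; a black line on the carriage marks the front (-x) side of each spigot.
- spigot_1 (a point): Foot of an upright brass spigot on the carriage (the middle one): on its axis, at the carriage's top face, 36 mm above the table, where a sleeve's lower end comes to rest. Spigot 27 mm in diameter, 30 mm high, its upper 8 mm tapering to 17 mm. Spigots stand 62 mm apart in a row. Axes as the jig's; a black line on the carriage marks the front (-x) side of each spigot.
- spigot_2 (a point): Foot of an upright brass spigot on the carriage (the one farthest from the handwheel): on its axis, at the carriage's top face, 36 mm above the table, where a sleeve's lower end comes to rest. Spigot 27 mm in diameter, 30 mm high, its upper 8 mm tapering to 17 mm. Spigots stand 62 mm apart in a row. Axes as the jig's; a black line on the carriage marks the front (-x) side of each spigot.
- fresh_0_mid (a point): Centre (half-way up, on the axis) of a fresh orange printing sleeve, an upright rigid tube of 42 mm outer diameter, 30 mm bore, 50 mm high, 60 g, with a white stripe down its side. Its white stripe is on its own -x side; z up. At the start it stands on the table to the right of the jig. May be absent.
- fresh_1_mid (a point): Centre (half-way up, on the axis) of a fresh orange printing sleeve, an upright rigid tube of 42 mm outer diameter, 30 mm bore, 50 mm high, 60 g, with a white stripe down its side. Its white stripe is on its own -x side; z up. At the start it stands on the table to the right of the jig. May be absent.
- fresh_2_mid (a point): Centre (half-way up, on the axis) of a fresh orange printing sleeve, an upright rigid tube of 42 mm outer diameter, 30 mm bore, 50 mm high, 60 g, with a white stripe down its side. Its white stripe is on its own -x side; z up. At the start it stands on the table to the right of the jig. May be absent.
- fresh_0_stripe (a point): Middle of the white stripe of that orange sleeve, on its outer face, 21 mm from the axis, half-way up. Absent with its sleeve.
- fresh_1_stripe (a point): Middle of the white stripe of that orange sleeve, on its outer face, 21 mm from the axis, half-way up. Absent with its sleeve.
- fresh_2_stripe (a point): Middle of the white stripe of that orange sleeve, on its outer face, 21 mm from the axis, half-way up. Absent with its sleeve.
- worn_0_mid (a point): Centre (half-way up, on the axis) of a worn grey sleeve of the same size as the orange ones (42 mm outer diameter, 30 mm bore, 50 mm high), without a stripe; at the start it is down on a spigot of the carriage. May be absent.
- worn_1_mid (a point): Centre (half-way up, on the axis) of a worn grey sleeve of the same size as the orange ones (42 mm outer diameter, 30 mm bore, 50 mm high), without a stripe; at the start it is down on a spigot of the carriage. May be absent.
- worn_2_mid (a point): Centre (half-way up, on the axis) of a worn grey sleeve of the same size as the orange ones (42 mm outer diameter, 30 mm bore, 50 mm high), without a stripe; at the start it is down on a spigot of the carriage. May be absent.
- scrap_tray: Blue open tray, 140 mm (its x) by 150 mm (its y), walls 45 mm high and 4 mm thick, floor 4 mm thick; origin under its centre at table height. Fixed to the table left of the handwheel.
- glaze_bottle: Small dark red bottle with black cap, 37 mm across, 86 mm tall, standing behind the jig; origin under its centre. Not part of the job.
- oil_bottle: Brown bottle with black cap, 49 x 67 mm, 170 mm tall, standing behind the jig; origin under its centre. Not part of the job.
Mind the look-alikes: they are no part of the job. Leave any pink or purple look-alike of the part that bears fresh_2_mid alone.

How it is judged:
By the outcome, as a careful person would: the job done as asked, in the order asked, and still so for the second after the job is handed in, with the robot touching nothing.
Of worn_0, worn_1, worn_2 only 1 to 2 are there at a start; the rules pass over those that are not, and their reading is None.
Of fresh_0, fresh_1, fresh_2 only 2 to 3 are there at a start; the rules pass over those that are not, and their reading is None.
At some moment in a run one of fresh_0, fresh_1, fresh_2 may be knocked a few centimetres aside while the robot is not near it.
It also fails if it takes over 210 s, if anything falls off the work surface, if the arm or the gripper's body presses on something with over 40 N, if the wrist force passes 120 N, or if a joint passes its speed limit or range.

## Working session

There is one attempt and no reset: what is moved stays moved. The work goes in short steps, Python scripts to look and compute and a tool call to move; the robot and the scene stay as the last step left them, time stands still between calls to the robot, and variables do not carry over. Pictures are saved under pics/ and viewed, at most 14 in all, crops included, and the job is handed in when it is done.

Besides the shell and the picture viewer there is one more tool, called in YAML: its name, and indented under it one key for each argument. send_rows: Moves the arm, as the interface text tells. Its arguments: {"type":"object","properties":{"motion":{"type":"string"}},"required":["motion"]}

```bash
ls; mkdir -p pics; cat > h.py <<'E'
import numpy as np, cv2
from workcell import bot, vision, workorder, boxes_of
from scipy.spatial.transform import Rotation as R
def save(cam,fn):
    im=vision.camera(cam); cv2.imwrite('pics/'+fn,cv2.cvtColor(im,cv2.COLOR_RGB2BGR)); return im
def model(cam,obs=None):
    m=vision.camera_model(cam); f=200/np.tan(np.radians(m['fov_y'])/2)
    if 'world_from_camera' in m: T=np.array(m['world_from_camera'])
    else:
        o=obs or bot.get_obs(); W=np.eye(4); W[:3,:3]=R.from_quat(o['tool_rot']).as_matrix(); W[:3,3]=o['eef_pos']
        T=W@np.array(m['hand_eye'])
    return f,m['cx'],m['cy'],T
def onz(M,u,v,z):
    f,cx,cy,T=M; d=T[:3,:3]@np.array([(u-cx)/f,(v-cy)/f,1]); o=T[:3,3]
    return o+d*(z-o[2])/d[2]
def proj(M,p):
    f,cx,cy,T=M; c=T[:3,:3].T@(np.array(p)-T[:3,3]); return np.array([cx+f*c[0]/c[2],cy+f*c[1]/c[2]])
def st():
    o=bot.get_obs(); print('t',round(o['clock'],2),'p',np.round(o['eef_pos'],4),'q',np.round(o['tool_rot'],4),'w',round(o['grip_width'],4),'F',np.round(o['ft_force'],1)); return o
E
python3 - <<'E'
from h import *
o=st(); print(np.round(R.from_quat(o['tool_rot']).as_matrix(),3))
for c in('scene','side','wrist'):
    save(c,c+'0.png'); m=vision.camera_model(c); print(c,{k:np.round(v,3).tolist() for k,v in m.items()})
for c in('scene','side'):
    for n in('jig','handwheel','knob_mid','pointer','yellow_mark','green_mark','spigot_0','fresh_0_mid','worn_0_mid','scrap_tray'):
        try: print(c,n,[(np.round(b['rect'],0).tolist(),round(b['conf'],2)) for b in boxes_of(c,n)][:6])
        except Exception as e: print(n,e)
E
```

```text
pics
t 0.0 p [ 0.1541 -0.475   0.2304] q [ 9.877e-01  1.562e-01 -2.000e-04 -1.000e-03] w 0.0857 F [ 0.5 -0.3 -0.8]
[[ 0.951  0.309 -0.001]
 [ 0.309 -0.951  0.002]
 [ 0.    -0.002 -1.   ]]
scene {'fov_y': 52.314, 'cx': 322.437, 'cy': 198.748, 'world_from_camera': [[0.894, -0.326, 0.307, 0.19], [-0.448, -0.66, 0.604, -0.817], [0.005, -0.677, -0.736, 1.043], [0.0, 0.0, 0.0, 1.0]]}
side {'fov_y': 46.176, 'cx': 323.573, 'cy': 206.396, 'world_from_camera': [[0.996, -0.057, 0.07, 0.5], [-0.091, -0.676, 0.731, -1.044], [0.006, -0.735, -0.678, 1.039], [0.0, 0.0, 0.0, 1.0]]}
wrist {'fov_y': 59.76, 'cx': 319.086, 'cy': 196.906, 'hand_eye': [[-0.0, -0.947, -0.321, 0.083], [1.0, 0.0, -0.0, 0.0], [0.0, -0.321, 0.947, -0.144], [0.0, 0.0, 0.0, 1.0]]}
scene jig [([291.0, 213.0, 83.0, 104.0], 0.95), ([357.0, 179.0, 18.0, 49.0], 0.71), ([357.0, 326.0, 17.0, 22.0], 0.35)]
scene handwheel [([266.0, 167.0, 24.0, 22.0], 0.84)]
scene knob_mid [([257.0, 168.0, 4.0, 8.0], 0.46), ([315.0, 292.0, 18.0, 18.0], 0.16)]
scene pointer [([290.0, 213.0, 48.0, 44.0], 0.76)]
scene yellow_mark [([352.0, 212.0, 13.0, 26.0
[... 276 characters left out ...]
 14.0, 22.0], 0.63), ([290.0, 211.0, 42.0, 46.0], 0.16)]
scene scrap_tray [([252.0, 148.0, 56.0, 43.0], 0.9), ([288.0, 212.0, 47.0, 42.0], 0.47)]
side jig [([288.0, 216.0, 47.0, 111.0], 0.96)]
side handwheel [([281.0, 168.0, 25.0, 18.0], 0.58)]
side knob_mid [([288.0, 194.0, 16.0, 23.0], 0.47)]
side pointer [([287.0, 217.0, 34.0, 43.0], 0.8), ([284.0, 146.0, 42.0, 36.0], 0.32)]
side yellow_mark [([283.0, 171.0, 25.0, 21.0], 0.49)]
side green_mark []
side spigot_0 [([286.0, 218.0, 34.0, 38.0], 0.96)]
side fresh_0_mid [([313.0, 303.0, 16.0, 25.0], 0.88)]
side worn_0_mid [([286.0, 194.0, 18.0, 22.0], 0.71)]
side scrap_tray [([284.0, 145.0, 40.0, 34.0], 0.78), ([283.0, 218.0, 40.0, 42.0], 0.64)]
```

```bash
python3 - <<'E'
import cv2,numpy as np
a=cv2.imread('pics/scene0.png')[120:350,215:390]; b=cv2.imread('pics/side0.png')[120:350,230:380]
cv2.imwrite('pics/c1.png',cv2.resize(np.hstack([a,b]),None,fx=2.4,fy=2.4,interpolation=cv2.INTER_CUBIC))
E
```

```text
(no output)
```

View pics/c1.png

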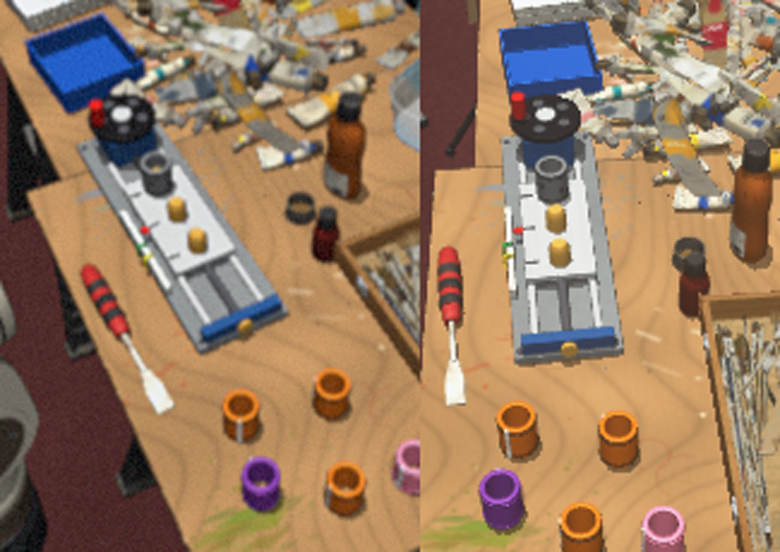

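Scene crop (left) shows: one worn sleeve on the spigot nearest the wheel (155,172), knob at (97,110), pointer (145,230), green clip (142,248) and yellow clip (147,258) close by. Orange sleeves stand at (241,415), (332,393) and (345,488). The look-alikes to leave alone are purple (262,484) and pink (410,467).

```bash
python3 - <<'E'
from h import *
A=model('scene');B=model('side')
pts={'knobtop':(97,101,518,97,.114),'wheelc':(121,114,545,113,.076),'worn_top':(155,160,552,163,.086),'sp1top':(178,202,556,211,.066),'sp2top':(198,233,560,246,.066),'pointer':(145,230,518,230,.034),'bedFR':(204,351,516,357,0),'bedBR':(287,315,622,354,0),
'F_a':(241,400,517,411,.05),'F_b':(332,379,619,421,.05),'F_c':(346,471,582,515,.05),'purple':(262,466,502,481,.05),'trayc':(85,72,551,71,.0),'trayFL':(28,45,500,27,.045),'trayBR':(143,73,602,64,.045),'trayFR':(65,85,506,70,.045),'yellow':(147,258,508,258,.034),'green':(142,248,506,246,.034)}
for n,(u,v,u2,v2,z) in pts.items():
    print(n,np.round(onz(A,u/2.4+215,v/2.4+120,z),3),np.round(onz(B,(u2-420)/2.4+230,v2/2.4+120,z),3))
E
```

```text
knobtop [0.449 0.195 0.114] [0.445 0.187 0.114]
wheelc [0.481 0.195 0.076] [0.48  0.198 0.076]
worn_top [0.487 0.078 0.086] [0.486 0.079 0.086]
sp1top [0.49  0.01  0.066] [0.488 0.008 0.066]
sp2top [ 0.492 -0.051  0.066] [ 0.491 -0.056  0.066]
pointer [0.44  0.01  0.034] [0.438 0.011 0.034]
bedFR [ 0.44 -0.18  0.  ] [ 0.432 -0.172  0.   ]
bedBR [ 0.559 -0.177  0.   ] [ 0.557 -0.178  0.   ]
F_a [ 0.438 -0.29   0.05 ] [ 0.435 -0.289  0.05 ]
F_b [ 0.546 -0.312  0.05 ] [ 0.544 -0.312  0.05 ]
F_c [ 0.503 -0.42   0.05 ] [ 0.499 -0.423  0.05 ]
purple [ 0.423 -0.374  0.05 ] [ 0.42  -0.377  0.05 ]
trayc [0.488 0.394 0.   ] [0.49  0.402 0.   ]
trayFL [0.416 0.444 0.045] [0.414 0.463 0.045]
trayBR [0.555 0.299 0.045] [0.568 0.351 0.045]
trayFR [0.437 0.326 0.045] [0.424 0.347 0.045]
yellow [ 0.424 -0.036  0.034] [ 0.425 -0.039  0.034]
green [ 0.425 -0.017  0.034] [ 0.423 -0.017  0.034]
```

send_rows:
  motion: "-1 13.9 -14.2 1 0.27; -1 13.9 -14.2 1 0.27; -1 13.9 -14.2 1 0.27; -1 13.9 -14.2 1 0.27; -1 13.9 -14.2 1 0.27"

```text
clock: 1.65
eef_pos: [0.244, -0.2927, 0.2211]
tool_rot: [1.0, 0.026, 0.0, -0.001]
ft_force: [-0.1, -1.0, -0.7]
grip_width: 0.0847
grasp_force: 0.0
```

send_rows:
  motion: "-1 9.6 -17.4 1 0; -1 9.6 -17.4 1 0; -1 9.6 -17.4 1 0; -1 9.6 -17.4 1 0; -1 9.6 -17.4 1 0"

```text
clock: 2.15
eef_pos: [0.3331, -0.1151, 0.2114]
tool_rot: [1.0, 0.028, 0.001, -0.001]
ft_force: [-0.3, 0.0, 0.1]
grip_width: 0.0858
grasp_force: 0.0
```

send_rows:
  motion: "-1 9.6 -17.4 1 0; -1 9.6 -17.4 1 0; -1 9.6 -17.4 1 0; -1 9.6 -17.4 1 0; -1 9.6 -17.4 1 0"

```text
clock: 2.65
eef_pos: [0.4237, 0.0364, 0.201]
tool_rot: [0.999, 0.037, 0.0, -0.009]
ft_force: [-1.1, -0.6, -0.1]
grip_width: 0.0855
grasp_force: 0.0
```

```bash
cat >> h.py <<'E'
def go(x,y,z=None,th=None):
    o=bot.get_obs(); M=R.from_quat(o['tool_rot']).as_matrix(); p=o['eef_pos']; t0=np.arctan2(M[1,0],M[0,0])
    d=M.T@(np.array([x,y,p[2] if z is None else z])-p); print('shift cm',np.round(d*100,2),'twist',None if th is None else round(t0-th,3),'th0',round(t0,4))
E
python3 - <<'E'
from h import *
o=st(); save('wrist','w1.png')
E
```

```text
t 2.65 p [0.4237 0.0364 0.201 ] q [ 9.993e-01  3.730e-02  3.000e-04 -9.400e-03] w 0.0855 F [-1.1 -0.6 -0.1]
```

View pics/w1.png

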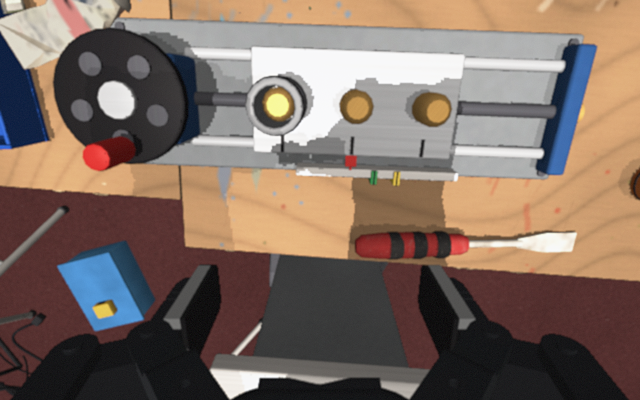

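The wrist view shows the red pointer (350,160), green clip (374,177) and yellow clip (396,178). The worn sleeve is at (277,104), bare spigots at (356,106) and (431,108), the knob top at (97,157) and the wheel hub at (116,100).

send_rows:
  motion: "-1 0 0 0 0; -1 0 0 0 0; -1 0 0 0 0"

```text
clock: 3.0
eef_pos: [0.4205, 0.0342, 0.2015]
tool_rot: [0.999, 0.035, -0.0, -0.009]
ft_force: [0.0, 0.1, -1.1]
grip_width: 0.0854
grasp_force: 0.0
```

```bash
python3 - <<'E'
from h import *
o=st(); im=save('wrist','w2.png'); M=model('wrist',o)
import pickle; pickle.dump((o,),open('o2.pkl','wb'))
hsv=cv2.cvtColor(im,cv2.COLOR_RGB2HSV)
def blobs(n,lo,hi,z,roi,mina=8):
    m=cv2.inRange(hsv,lo,hi); k=np.zeros_like(m); k[roi[1]:roi[3],roi[0]:roi[2]]=255; m&=k
    c,l,s,ce=cv2.connectedComponentsWithStats(m)
    for i in range(1,c):
        if s[i,4]>=mina: print(n,s[i],np.round(ce[i],1),np.round(onz(M,*ce[i],z),4))
blobs('red',(0,150,90),(8,255,255),.034,(200,110,500,215))
blobs('redknob',(0,150,60),(8,255,255),.114,(40,110,200,215),20)
blobs('green',(45,100,50),(85,255,255),.034,(200,110,500,215))
blobs('yel',(20,120,120),(35,255,255),.034,(200,150,500,215))
blobs('brass',(12,100,60),(28,255,255),.066,(200,70,500,135),60)
blobs('hub',(0,0,180),(180,40,255),.08,(60,60,170,140),100)
cr=im[60:220,60:480]
cv2.imwrite('pics/c2.png',cv2.cvtColor(cv2.resize(im[135:205,300:440],None,fx=5.5,fy=5.5,interpolation=cv2.INTER_CUBIC),cv2.COLOR_RGB2BGR))
E
```

```text
t 3.0 p [0.4205 0.0342 0.2015] q [ 9.994e-01  3.450e-02 -4.000e-04 -9.200e-03] w 0.0854 F [ 0.   0.1 -1.1]
red [343 152  11  13 112] [348.1 156.9] [0.4379 0.012  0.034 ]
redknob [  79  133   53   34 1237] [103.7 149.1] [0.448  0.1843 0.114 ]
green [367 167   8  13  72] [371.1 173.5] [ 0.4239 -0.0106  0.034 ]
yel [390 168   8  14  90] [394.1 174.6] [ 0.4245 -0.0318  0.034 ]
brass [259  83  32  34 468] [274.9  99.1] [0.4859 0.0755 0.066 ]
brass [338  85  32  34 826] [353.2 101.4] [0.4885 0.0148 0.066 ]
brass [ 410   88   38   33 1010] [428.8 103.6] [ 0.4909 -0.0436  0.066 ]
hub [  95   78   35   37 1017] [112.1  95.9] [0.4806 0.1944 0.08  ]
```

View pics/c2.png

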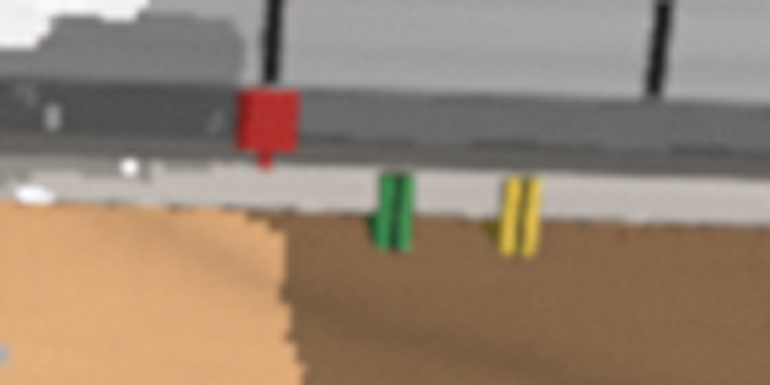

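```bash
python3 - <<'E'
from h import *
import pickle; o,=pickle.load(open('o2.pkl','rb')); M=model('wrist',o)
c=lambda u,v,z:onz(M,300+u/5.5,135+v/5.5,z)
p,g,y=c(265,166,.034),c(397,176,.034),c(526,181,.034)
l1,l2=c(268,80,.036),c(654,95,.036)
print(p,g,y,l1,l2,'yaw',np.arctan2(l2[0]-l1[0],l1[1]-l2[1]),np.hypot(*(l2-l1)[:2]))
# bed edges in image
im=cv2.imread('pics/w2.png')
for yaw in(.035,.043,.05):
    e=np.array([-np.sin(yaw),np.cos(yaw)]); print(yaw,'to green',(p-g)[:2]@e*1000,'to yellow',(p-y)[:2]@e*1000,(p-l1)[:2]@e*1000)
E
```

```text
[0.43022372 0.01116772 0.034     ] [ 0.43013845 -0.01088707  0.034     ] [ 0.4308654  -0.03234395  0.034     ] [0.44502455 0.01222178 0.036     ] [ 0.4471271  -0.05059321  0.036     ] yaw 0.03345957958268444 0.06285016844018647
0.035 to green 22.038305730691096 to yellow 43.50747897817533 -0.5354933937009354
0.043 to green 22.03074472218248 to yellow 43.499036338021185 -0.41684831165571934
0.05 to green 22.022972213051492 to yellow 43.48936531781282 -0.31301172086714635
```

```bash
python3 -c "
from h import *
go(.44,.188,.17,.04)"
```

```text
shift cm [  3.   -15.13   3.44] twist 0.029 th0 0.0693
```

send_rows:
  motion: "-1 3 -15.1 3 0.03; -1 3 -15.1 3 0.03; -1 3 -15.1 3 0.03; -1 3 -15.1 3 0.03; -1 3 -15.1 3 0.03"

```text
clock: 3.55
eef_pos: [0.4492, 0.0645, 0.1762]
tool_rot: [0.998, 0.052, -0.003, -0.029]
ft_force: [-0.2, -0.4, 0.4]
grip_width: 0.0851
grasp_force: 0.0
```

send_rows:
  motion: "-1 0 0 0 0; -1 0 0 0 0; -1 0 0 0 0"

```text
clock: 3.85
eef_pos: [0.4489, 0.064, 0.1771]
tool_rot: [0.998, 0.052, -0.002, -0.029]
ft_force: [0.5, -0.0, 0.4]
grip_width: 0.0854
grasp_force: 0.0
```

```bash
python3 - <<'E'
from h import *
o=st(); im=save('wrist','w3.png'); M=model('wrist',o)
import pickle; pickle.dump((o,),open('o3.pkl','wb'))
print('axis pred px',proj(M,(.4806,.1944,.078)),'tcp',proj(M,o['eef_pos']))
E
```

```text
t 3.85 p [0.4489 0.064  0.1771] q [ 0.9982  0.0519 -0.0024 -0.0289] w 0.0854 F [ 0.5 -0.   0.4]
axis pred px [150.81949103 134.61519682] tcp [318.95757258 265.90617326]
```

View pics/w3.png

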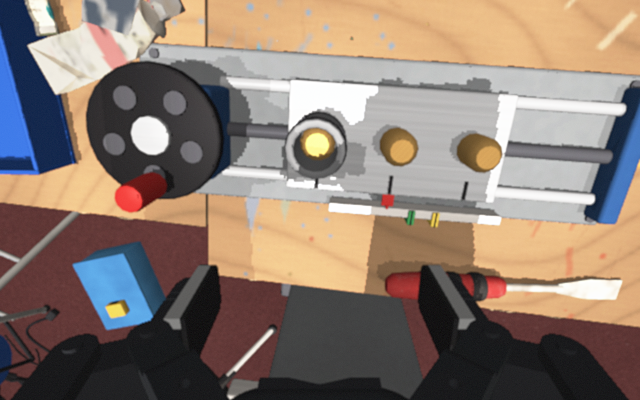

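```bash
python3 -c "
from h import *
print(np.round(bot.get_obs()['joint_pos'],3))"
```

```text
[ 0.103  0.183 -0.214  1.175  0.058  3.141]
```

send_rows:
  motion: "-1 0 0 -1 -0.15; -1 0 0 -2 -0.3; -1 0 0 -2 -0.45; -1 0 0 -2 -0.6; -1 0 0 -2 -0.75"

```text
clock: 4.4
eef_pos: [0.4492, 0.0628, 0.1973]
tool_rot: [0.909, 0.417, 0.009, -0.028]
ft_force: [0.2, -0.1, -0.6]
grip_width: 0.0851
grasp_force: 0.0
```

send_rows:
  motion: "-1 0 0 0 -0.15; -1 0 0 0 -0.3; -1 0 0 0 -0.45; -1 0 0 0 -0.6; -1 0 0 0 -0.75"

```text
clock: 4.9
eef_pos: [0.4491, 0.0629, 0.1972]
tool_rot: [0.693, 0.721, 0.018, -0.023]
ft_force: [0.3, 0.6, 0.8]
grip_width: 0.0856
grasp_force: 0.0
```

```bash
python3 -c "
from h import *
st();print(np.round(bot.get_obs()['joint_pos'],3));go(.447,.17,.18,1.61)"
```

```text
t 4.9 p [0.4491 0.0629 0.1972] q [ 0.6928  0.7205  0.0181 -0.0226] w 0.0856 F [0.3 0.6 0.8]
[ 0.1    0.169 -0.178  1.226  0.058  1.632]
shift cm [10.6   0.22  2.33] twist -0.0 th0 1.6098
```

send_rows:
  motion: "-1 0 0 -3 -0.15; -1 0 0 -3 -0.3; -1 0 0 -3 -0.45; -1 0 0 -3 -0.6; -1 0 0 -3 -0.75"

```text
clock: 5.4
eef_pos: [0.4494, 0.0611, 0.2272]
tool_rot: [0.381, 0.924, 0.025, -0.014]
ft_force: [0.2, -1.0, 0.8]
grip_width: 0.0854
grasp_force: 0.0
```

send_rows:
  motion: "-1 0 0 0 -0.15; -1 0 0 0 -0.3; -1 0 0 0 -0.45; -1 0 0 0 -0.6; -1 0 0 0 -0.75"

```text
clock: 5.9
eef_pos: [0.4493, 0.0611, 0.2271]
tool_rot: [0.016, 0.999, 0.029, -0.004]
ft_force: [-0.1, -0.5, 0.3]
grip_width: 0.0853
grasp_force: 0.0
```

send_rows:
  motion: "-1 0 0 0 -0.15; -1 0 0 0 -0.3; -1 0 0 0 -0.45; -1 0 0 0 -0.6; -1 0 0 0 -0.75"

```text
clock: 6.4
eef_pos: [0.4493, 0.0611, 0.2271]
tool_rot: [-0.351, 0.936, 0.028, 0.007]
ft_force: [0.8, -0.5, -0.4]
grip_width: 0.0857
grasp_force: 0.0
```

send_rows:
  motion: "-1 0 0 0 -0.15; -1 0 0 0 -0.3; -1 0 0 0 -0.45; -1 0 0 0 -0.6; -1 0 0 0 -0.75"

```text
clock: 6.9
eef_pos: [0.4493, 0.0611, 0.2271]
tool_rot: [-0.67, 0.742, 0.024, 0.016]
ft_force: [-0.3, 0.7, -0.6]
grip_width: 0.085
grasp_force: 0.0
```

send_rows:
  motion: "-1 0 0 0 -0.15; -1 0 0 0 -0.3; -1 0 0 0 -0.45; -1 0 0 0 -0.6; -1 0 0 0 -0.75"

```text
clock: 7.4
eef_pos: [0.4493, 0.0611, 0.2271]
tool_rot: [0.895, -0.445, -0.016, -0.024]
ft_force: [-0.7, 0.5, -0.4]
grip_width: 0.0853
grasp_force: 0.0
```

send_rows:
  motion: "-1 0 0 0 -0.15; -1 0 0 0 -0.3; -1 0 0 0 -0.45; -1 0 0 0 -0.6; -1 0 0 0 -0.75"

```text
clock: 7.9
eef_pos: [0.4493, 0.0611, 0.2271]
tool_rot: [0.996, -0.086, -0.006, -0.028]
ft_force: [0.3, -0.3, -0.0]
grip_width: 0.0854
grasp_force: 0.0
```

```bash
cat >> h.py <<'E'
def full():
    o=st(); M=R.from_quat(o['tool_rot']).as_matrix(); print('toolz',np.round(M[:,2],4),'joints',np.round(o['joint_pos'],3)); return o
E
python3 -c "
from h import *
full();go(.449,.0,.2)"
```

```text
t 7.9 p [0.4493 0.0611 0.2271] q [ 0.9958 -0.0865 -0.0062 -0.0283] w 0.0854 F [ 0.3 -0.3 -0. ]
toolz [-0.0075  0.0574 -0.9983] joints [ 0.096  0.152 -0.119  1.302  0.058 -2.872]
shift cm [1.07 6.16 2.36] twist None th0 -0.1728
```

send_rows:
  motion: "-1 0 3 0 -0.12; -1 0 3 0 -0.24; -1 0 3 0 -0.24"

```text
clock: 8.2
eef_pos: [0.4435, 0.0389, 0.2254]
tool_rot: [0.999, 0.025, -0.003, -0.026]
ft_force: [-0.2, -0.7, 0.2]
grip_width: 0.0856
grasp_force: 0.0
```

send_rows:
  motion: "-1 0 3 0 0; -1 0 6 0 0; -1 0 9 0 0"

```text
clock: 8.5
eef_pos: [0.4481, 0.0036, 0.2207]
tool_rot: [1.0, -0.002, -0.003, -0.008]
ft_force: [-0.6, 0.5, -0.4]
grip_width: 0.0855
grasp_force: 0.0
```

```bash
python3 -c "
from h import *
full()"
```

```text
t 8.5 p [0.4481 0.0036 0.2207] q [ 1.     -0.0019 -0.0027 -0.0082] w 0.0855 F [-0.6  0.5 -0.4]
toolz [-0.0053  0.0164 -0.9999] joints [-3.000e-03  1.480e-01 -1.390e-01  1.289e+00  1.600e-02 -3.141e+00]
```

Works: the tilt is down from 0.057 to 0.016. One more nudge.

send_rows:
  motion: "-1 0 2 0 0; -1 0 4 0 0"

```text
clock: 8.7
eef_pos: [0.4485, -0.014, 0.22]
tool_rot: [1.0, -0.016, -0.003, 0.0]
ft_force: [0.2, 0.4, -0.1]
grip_width: 0.0855
grasp_force: 0.0
```

```bash
python3 -c "
from h import *
full()"
```

```text
t 8.7 p [ 0.4485 -0.014   0.22  ] q [ 9.999e-01 -1.570e-02 -3.000e-03  5.000e-04] w 0.0855 F [ 0.2  0.4 -0.1]
toolz [-6.e-03 -8.e-04 -1.e+00] joints [-3.100e-02  1.500e-01 -1.390e-01  1.288e+00 -1.000e-03 -3.141e+00]
```

send_rows:
  motion: "-1 0 -3 0 0.15; -1 0 -6 0 0.3; -1 0 -9 0 0.45; -1 0 -12 0 0.6; -1 0 -15 0 0.75"

```text
clock: 9.2
eef_pos: [0.4532, 0.1375, 0.2201]
tool_rot: [0.924, -0.383, -0.002, 0.001]
ft_force: [0.8, -0.2, -0.5]
grip_width: 0.0854
grasp_force: 0.0
```

send_rows:
  motion: "-1 0 0 0 0.15; -1 0 0 0 0.3; -1 0 0 0 0.45; -1 0 0 0 0.6; -1 0 0 0 0.75"

```text
clock: 9.7
eef_pos: [0.4531, 0.1365, 0.22]
tool_rot: [0.719, -0.695, -0.002, 0.002]
ft_force: [0.5, 0.1, -0.5]
grip_width: 0.0853
grasp_force: 0.0
```

send_rows:
  motion: "-1 0 0 0 0; -1 0 0 0 0"

```text
clock: 9.9
eef_pos: [0.4531, 0.1365, 0.22]
tool_rot: [0.722, -0.692, -0.002, 0.002]
ft_force: [-0.2, -0.1, 0.1]
grip_width: 0.0861
grasp_force: 0.0
```

```bash
python3 - <<'E'
from h import *
o=full(); im=save('wrist','w4.png'); M=model('wrist',o)
import pickle; pickle.dump((o,),open('o4.pkl','wb'))
print('axis px',proj(M,(.4806,.1944,.078)),'knob',proj(M,(.446,.189,.114)))
E
```

```text
t 9.9 p [0.4531 0.1365 0.22  ] q [ 0.7223 -0.6916 -0.0019  0.0021] w 0.0861 F [-0.2 -0.1  0.1]
toolz [-5.6e-03 -3.0e-04 -1.0e+00] joints [ 2.920e-01  1.980e-01 -8.000e-02  1.299e+00  1.000e-03 -1.322e+00]
axis px [285.50434708 241.23244386] knob [324.74060517 256.49155267]
```

View pics/w4.png

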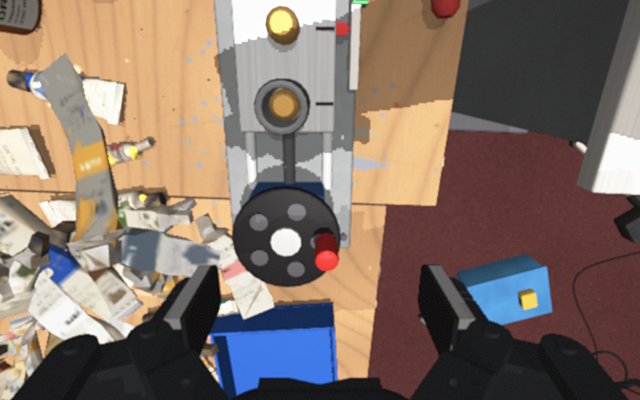

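The wheel hub is at (286,242) and the bright red knob top at (327,261).

```bash
python3 - <<'E'
from h import *
import pickle; o,=pickle.load(open('o4.pkl','rb')); M=model('wrist',o)
im=cv2.imread('pics/w4.png'); h=cv2.cvtColor(im,cv2.COLOR_BGR2HSV)
m=cv2.inRange(h[215:290,300:350],(0,150,200),(10,255,255)); ys,xs=np.nonzero(m); print('knob top',xs.mean()+300,ys.mean()+215,len(xs), onz(M,xs.mean()+300,ys.mean()+215,.114))
d=cv2.inRange(h[180:295,225:345],(0,0,0),(180,255,75))
c=max(cv2.findContours(d,0,2)[0],key=cv2.contourArea); (u,v),s,a=cv2.fitEllipse(cv2.convexHull(c)); print('wheel',u+225,v+180,s,onz(M,u+225,v+180,.074))
m=cv2.inRange(h[225:260,268:305],(0,0,190),(180,60,255)); ys,xs=np.nonzero(m); print('hub',xs.mean()+268,ys.mean()+225,onz(M,xs.mean()+268,ys.mean()+225,.078))
E
```

```text
knob top 326.62994350282486 260.590395480226 354 [0.44429184 0.19265267 0.114     ]
wheel 286.86730194091797 231.30993270874023 (106.71089935302734, 111.11116027832031) [0.47980251 0.18634414 0.074     ]
hub 285.5174603174603 241.86825396825395 [0.48058026 0.19503642 0.078     ]
```

```bash
python3 -c "
from h import *
go(.4445,.1927,.085,-1.533)"
```

```text
shift cm [-5.65  0.54 13.51] twist 0.005 th0 -1.5278
```

send_rows:
  motion: "-1 -5.6 0.54 3 0.005; -1 -5.65 0.54 6 0.005; -1 -5.65 0.54 9 0.005; -1 -5.65 0.54 12 0.005; -1 -5.65 0.54 13.5 0.005"

```text
clock: 10.45
eef_pos: [0.4428, 0.1924, 0.0824]
tool_rot: [0.721, -0.693, -0.003, 0.004]
ft_force: [-0.0, -0.2, -0.4]
grip_width: 0.0854
grasp_force: 0.0
```

send_rows:
  motion: "1 0 0 0 0; 1 0 0 0 0; 1 0 0 0 0; 1 0 0 0 0; 1 0 0 0 0"

```text
clock: 10.95
eef_pos: [0.4442, 0.1933, 0.0866]
tool_rot: [0.72, -0.694, -0.002, 0.002]
ft_force: [-4.1, -0.2, 5.4]
grip_width: 0.0181
grasp_force: 58.4
```

send_rows:
  motion: "1 0 0 0 0; 1 0 0 0 0; 1 0 0 0 0; 1 0 0 0 0; 1 0 0 0 0"

```text
clock: 11.45
eef_pos: [0.4442, 0.1933, 0.0866]
tool_rot: [0.72, -0.694, -0.002, 0.002]
ft_force: [-3.9, -0.2, 7.8]
grip_width: 0.0183
grasp_force: 58.4
```

```bash
python3 - <<'E'
from h import *
o=full(); c=np.array([.4806,.195]); p=o['eef_pos'][:2]; p0=np.array([.4445,.1927])
r=p-c; a0=np.arctan2(r[1],r[0]); print('r',np.hypot(*r),'a0',a0)
M=R.from_quat(o['tool_rot']).as_matrix()[:2,:2]
# clockwise from above: angle decreases; circle r .036 starting at a0, displacement in tool axes
D=np.radians(24); 
for call in range(15):
    s=call*5; rows=[]
    for k in range(1,6):
        d=.036*(np.array([np.cos(a0-(s+k)*D),np.sin(a0-(s+k)*D)])-np.array([np.cos(a0-s*D),np.sin(a0-s*D)]))
        t=M.T@d*100; rows.append('1 %.2f %.2f 0 0'%tuple(t))
    if call<3: print('; '.join(rows))
E
```

```text
t 11.45 p [0.4442 0.1933 0.0866] q [ 0.7198 -0.6942 -0.0023  0.0015] w 0.0183 F [-3.9 -0.2  7.8]
toolz [-0.0054  0.001  -1.    ] joints [ 0.409  0.33  -0.275  0.971  0.003 -1.198]
r 0.036443257242323036 a0 -3.0953977457584587
1 -1.47 -0.30 0 0; 1 -2.69 -1.16 0 0; 1 -3.45 -2.45 0 0; 1 -3.62 -3.94 0 0; 1 -3.17 -5.37 0 0
1 0.99 -1.12 0 0; 1 2.35 -1.74 0 0; 1 3.85 -1.76 0 0; 1 5.22 -1.16 0 0; 1 6.24 -0.06 0 0
1 0.48 1.42 0 0; 1 0.34 2.91 0 0; 1 -0.40 4.21 0 0; 1 -1.60 5.10 0 0; 1 -3.06 5.43 0 0
```

send_rows:
  motion: "1 -1.47 -0.3 -0.2 0; 1 -2.69 -1.16 -0.2 0; 1 -3.45 -2.45 -0.2 0; 1 -3.62 -3.94 -0.2 0; 1 -3.17 -5.37 -0.2 0"

```text
clock: 11.95
eef_pos: [0.4965, 0.2269, 0.0867]
tool_rot: [0.72, -0.694, -0.002, 0.003]
ft_force: [-5.8, -4.2, 2.7]
grip_width: 0.0182
grasp_force: 60.8
```

send_rows:
  motion: "1 0.99 -1.12 0 0; 1 2.35 -1.74 0 0; 1 3.85 -1.76 0 0; 1 5.22 -1.16 0 0; 1 6.24 -0.06 0 0"

```text
clock: 12.45
eef_pos: [0.4999, 0.1643, 0.0867]
tool_rot: [0.719, -0.695, -0.003, 0.001]
ft_force: [-3.4, 9.2, -2.3]
grip_width: 0.0183
grasp_force: 60.6
```

send_rows:
  motion: "1 0.48 1.42 0 0; 1 0.34 2.91 0 0; 1 -0.4 4.21 0 0; 1 -1.6 5.1 0 0; 1 -3.06 5.43 0 0"

```text
clock: 12.95
eef_pos: [0.4441, 0.192, 0.0868]
tool_rot: [0.719, -0.695, -0.001, 0.003]
ft_force: [6.2, -2.0, -10.3]
grip_width: 0.0185
grasp_force: 59.9
```

```bash
python3 - <<'E'
from h import *
o=full(); save('side','s1.png');a=cv2.imread('pics/side0.png')[150:280,240:340];b=cv2.imread('pics/s1.png')[150:280,240:340]
cv2.imwrite('pics/c3.png',cv2.resize(np.hstack([a,b]),None,fx=4,fy=4,interpolation=cv2.INTER_CUBIC))
E
```

```text
t 12.95 p [0.4441 0.192  0.0868] q [ 7.192e-01 -6.948e-01 -7.000e-04  2.600e-03] w 0.0185 F [  6.2  -2.  -10.3]
toolz [-0.0047 -0.0027 -1.    ] joints [ 4.090e-01  3.290e-01 -2.750e-01  9.720e-01 -1.000e-03 -1.197e+00]
```

View pics/c3.png

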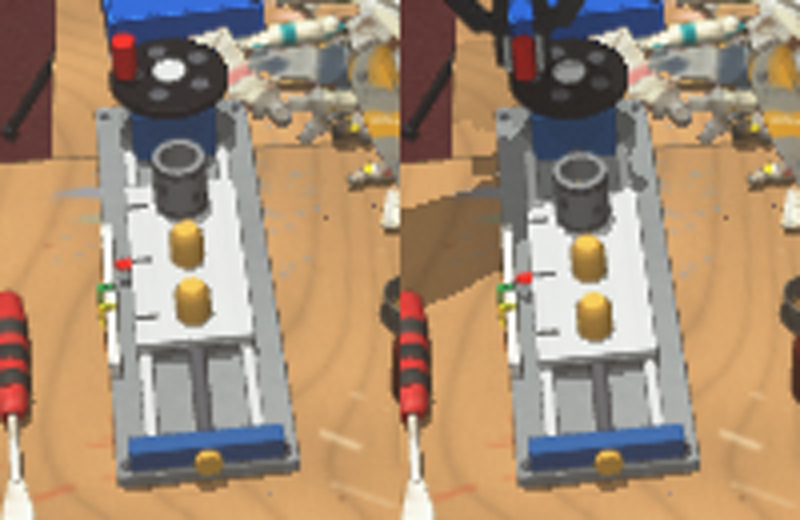

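send_rows:
  motion: "1 -1.47 -0.3 0.05 0; 1 -2.69 -1.16 0.05 0; 1 -3.45 -2.45 0.05 0; 1 -3.62 -3.94 0.05 0; 1 -3.17 -5.37 0.05 0"

```text
clock: 13.5
eef_pos: [0.4968, 0.2269, 0.0866]
tool_rot: [0.72, -0.694, -0.002, 0.003]
ft_force: [-5.3, -6.9, 4.8]
grip_width: 0.0182
grasp_force: 61.1
```

send_rows:
  motion: "1 0.99 -1.12 0 0; 1 2.35 -1.74 0 0; 1 3.85 -1.76 0 0; 1 5.22 -1.16 0 0; 1 6.24 -0.06 0 0"

```text
clock: 14.0
eef_pos: [0.5006, 0.1649, 0.0867]
tool_rot: [0.72, -0.694, -0.003, 0.0]
ft_force: [-2.4, 7.8, 0.8]
grip_width: 0.0177
grasp_force: 61.1
```

send_rows:
  motion: "1 0.48 1.42 0 0; 1 0.34 2.91 0 0; 1 -0.4 4.21 0 0; 1 -1.6 5.1 0 0; 1 -3.06 5.43 0 0"

```text
clock: 14.5
eef_pos: [0.4441, 0.1926, 0.0868]
tool_rot: [0.719, -0.695, -0.001, 0.002]
ft_force: [4.9, -2.3, -7.1]
grip_width: 0.0182
grasp_force: 60.4
```

send_rows:
  motion: "1 -1.47 -0.3 0 0; 1 -2.69 -1.16 0 0; 1 -3.45 -2.45 0 0; 1 -3.62 -3.94 0 0; 1 -3.17 -5.37 0 0"

```text
clock: 15.0
eef_pos: [0.4966, 0.227, 0.0866]
tool_rot: [0.72, -0.694, -0.002, 0.003]
ft_force: [-5.8, -7.5, 8.2]
grip_width: 0.0184
grasp_force: 61.6
```

send_rows:
  motion: "1 1.11 -1.21 0 0; 1 2.65 -1.8 0 0; 1 4.29 -1.64 0 0; 1 5.68 -0.78 0 0; 1 6.55 0.62 0 0"

```text
clock: 15.5
eef_pos: [0.4947, 0.1616, 0.0867]
tool_rot: [0.72, -0.694, -0.002, 0.0]
ft_force: [-0.7, 6.5, 0.2]
grip_width: 0.0182
grasp_force: 61.0
```

send_rows:
  motion: "1 0 0 0 0; 1 0 0 0 0; 0 0 0 0 0; -0.2 0 0 0 0; -0.2 0 0 0 0"

```text
clock: 16.0
eef_pos: [0.4938, 0.1609, 0.0862]
tool_rot: [0.72, -0.694, -0.002, 0.002]
ft_force: [0.6, 0.1, 0.2]
grip_width: 0.0512
grasp_force: 0.0
```

```bash
python3 -c "
from h import *
full();go(.46,.03,.2,-1.533)"
```

```text
t 16.0 p [0.4938 0.1609 0.0862] q [ 0.7197 -0.6943 -0.0017  0.002 ] w 0.0512 F [0.6 0.1 0.2]
toolz [-5.3e-03 -4.0e-04 -1.0e+00] joints [ 3.140e-01  3.920e-01 -1.820e-01  1.003e+00  1.000e-03 -1.292e+00]
shift cm [ 12.96   3.9  -11.36] twist -0.002 th0 -1.5349
```

send_rows:
  motion: "-0.2 0 0 -5 0; -0.2 2 0.5 -9 0; -0.2 6 2 -11 0; -0.2 10 3.9 -11 0; -0.2 13 3.9 -11 0"

```text
clock: 16.5
eef_pos: [0.4583, 0.0278, 0.1976]
tool_rot: [0.72, -0.694, -0.001, 0.002]
ft_force: [0.0, -0.3, -0.0]
grip_width: 0.0509
grasp_force: 0.0
```

send_rows:
  motion: "-1 0 0 0 0; -1 0 0 0 0; -1 0 0 0 0"

```text
clock: 16.8
eef_pos: [0.4599, 0.03, 0.1964]
tool_rot: [0.72, -0.694, -0.002, 0.002]
ft_force: [-0.2, -0.0, 0.6]
grip_width: 0.0856
grasp_force: 0.0
```

```bash
python3 - <<'E'
from h import *
o=full(); im=save('wrist','w5.png'); M=model('wrist',o)
import pickle; pickle.dump((o,),open('o5.pkl','wb'))
u,v=proj(M,(.43,-.032,.034)); print(u,v); x0,y0=int(u)-50,int(v)-40; print(x0,y0)
c=lambda a:cv2.resize(cv2.cvtColor(a,cv2.COLOR_RGB2BGR),(400,480),interpolation=cv2.INTER_CUBIC)
cv2.imwrite('pics/c5.png',np.hstack([c(im[y0:y0+72,x0:x0+60]),c(im[0:400,150:483])]))
E
```

```text
t 16.8 p [0.4599 0.03   0.1964] q [ 0.7198 -0.6941 -0.0021  0.0019] w 0.0856 F [-0.2 -0.   0.6]
toolz [-5.7e-03  1.0e-04 -1.0e+00] joints [ 6.500e-02  1.870e-01 -1.560e-01  1.233e+00  1.000e-03 -1.542e+00]
355.9292062968426 105.82427696756525
305 65
```

View pics/c5.png

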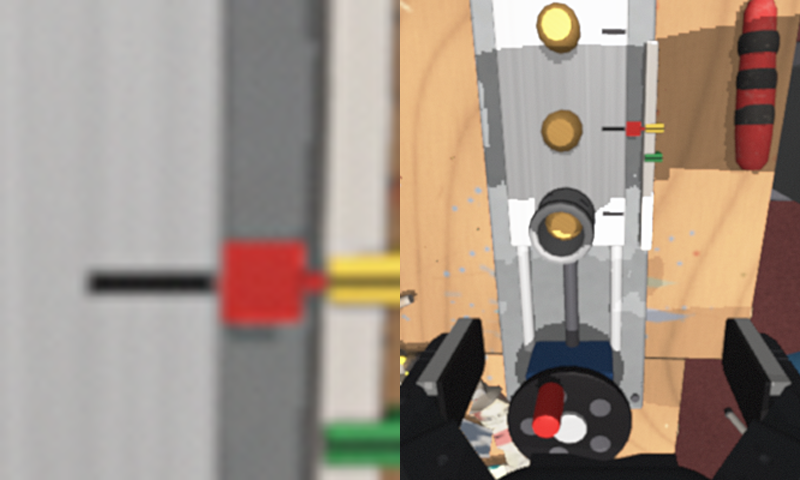

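The pointer (left crop, tip at 322,284) sits almost on the yellow line (330,279). I'll check the offset at sub-pixel level and measure the spigots and worn sleeve too.

```bash
python3 - <<'E'
from h import *
import pickle; o,=pickle.load(open('o5.pkl','rb')); M=model('wrist',o)
im=cv2.imread('pics/w5.png').astype(float)
for c in range(347,352): # tip redness
    w=np.clip(im[95:120,c,2]-im[95:120,c,1]-60,0,None); print('tip',c,(w*np.arange(95,120)).sum()/max(w.sum(),1),w.sum())
for c in range(350,370,2):
    b=im[97:116,c]; print(c,np.round(b[:,2]).astype(int))
for n,z,(x0,y0,x1,y1) in(('sp2',.066,(250,0,320,45)),('sp1',.066,(250,85,320,130))):
    h=cv2.cvtColor(im[y0:y1,x0:x1].astype(np.uint8),cv2.COLOR_BGR2HSV); m=cv2.inRange(h,(12,90,60),(30,255,255)); c=max(cv2.findContours(m,0,2)[0],key=cv2.contourArea); r=cv2.minEnclosingCircle(c); print(n,r)
E
```

```text
tip 347 106.90371991247265 914.0
tip 348 106.76502732240438 915.0
tip 349 106.31901041666667 768.0
tip 350 105.4171974522293 314.0
tip 351 106.84722222222223 144.0
350 [109 108  99 103 137 167 176 173 160 166 173 160 141 138 143 143 131 114
 110]
352 [ 90  94  95  91  94  91  89  89 118 164 184 151 107  91  94  98  99  97
  98]
354 [185 189 191 191 193 194 197 198 193 161 148 170 182 178 188 199 201 201
 202]
356 [212 212 213 211 211 216 229 241 239 178 138 204 228 193 189 209 213 211
 211]
358 [211 211 211 210 208 209 224 239 238 177 137 201 229 195 187 208 213 212
 212]
360 [213 213 214 213 208 199 222 239 237 177 138 204 229 196 188 208 213 214
 214]
362 [183 183 183 182 174 171 218 238 237 176 139 203 230 185 155 165 165 164
 152]
364 [142 143 146 143 134 142 207 240 235 175 137 204 230 184 136 138 146 147
 146]
366 [147 147 147 147 141 152 212 240 236 175 138 204 228 184 140 142 147 146
 150]
368 [147 148 146 149 143 156 211 238 233 170 141 202 221 180 145 148 150 149
 150]
sp2 ((31.95801544189453, 22.874046325683594), 20.748004913330078)
sp1 ((34.778480529785156, 23.463607788085938), 17.066835403442383)
```

```bash
cat >> h.py <<'E'
from scipy.optimize import minimize
def sil(M,x,y,circ,shape=(400,640),s=4):
    a=np.linspace(0,2*np.pi,40,endpoint=False)
    P=np.array([proj(M,(x+r*np.cos(t),y+r*np.sin(t),z)) for r,z in circ for t in a],np.float32)
    return cv2.convexHull(P)
SPIG=[(.0135,.036),(.0135,.058),(.0085,.066)]
def sleeve(z0): return [(.021,z0),(.021,z0+.05)]
def fit(M,mask,circ,p0):
    """hull of the mask's biggest blob against projected hull"""
    c=max(cv2.findContours(mask,0,cv2.CHAIN_APPROX_NONE)[0],key=cv2.contourArea); h=cv2.convexHull(c)+np.float32(0)
    # grow by half a pixel since contours run through pixel centres
    m=cv2.moments(h); ctr=np.array([m['m10'],m['m01']])/m['m00']; rr=np.sqrt(m['m00']/np.pi); h=((h-ctr)*(1+.5/rr)+ctr).astype(np.float32)
    def cost(p):
        q=sil(M,p[0],p[1],circ); i,_=cv2.intersectConvexConvex(h,q); return 1-i/(cv2.contourArea(h)+cv2.contourArea(q)-i)
    r=minimize(cost,p0,method='Nelder-Mead',options=dict(initial_simplex=[p0,[p0[0]+.005,p0[1]],[p0[0],p0[1]+.005]],xatol=1e-4,fatol=1e-4)); return r.x,1-r.fun
def mask(im,lo,hi,roi):
    h=cv2.cvtColor(im,cv2.COLOR_RGB2HSV); m=cv2.inRange(h,lo,hi); k=np.zeros_like(m); x0,y0,x1,y1=map(int,roi); k[max(y0,0):y1,max(x0,0):x1]=255; return m&k
E
python3 - <<'E'
from h import *
import pickle; o,=pickle.load(open('o5.pkl','rb')); M=model('wrist',o)
im=cv2.cvtColor(cv2.imread('pics/w5.png'),cv2.COLOR_BGR2RGB)
print('pointer',onz(M,351.8,106.87,.034))
for n,p in(('sp2',(.4925,-.0935)),('sp1',(.49,-.0315))):
    u,v=proj(M,(*p,.055)); m=mask(im,(10,90,40),(32,255,255),(u-28,v-28,u+28,v+28)); print(n,(u,v),fit(M,m,SPIG,p))
# wheel->yaw: rail / line ends
g=im.astype(int).sum(2)
for p in((.447,-.0945),(.445,-.0325),(.4425,.0295)):
    u,v=proj(M,(*p,.036)); a=g[int(v)-8:int(v)+9,int(u)-5:int(u)+6]; d=np.clip(np.median(a)-a-60,0,None); ys,xs=np.mgrid[0:17,0:11]
    print('line',onz(M,int(u)-5+(d*xs).sum()/d.sum(),int(v)-8+(d*ys).sum()/d.sum(),.036))
E
```

```text
pointer [ 0.43346993 -0.03100743  0.034     ]Traceback (most recent call last):
  File "<stdin>", line 6, in <module>
  File "h.py", line 36, in fit
    m=cv2.moments(h); ctr=np.array([m['m10'],m['m01']])/m['m00']; rr=np.sqrt(m['m00']/np.pi); h=((h-ctr)*(1+.5/rr)+ctr).astype(np.float32)
cv2.error: OpenCV(4.12.0) /io/opencv/modules/imgproc/src/moments.cpp:622: error: (-5:Bad argument) Invalid image type (must be single-channel) in function 'moments'
```

```bash
sed -i "s/h=cv2.convexHull(c)+np.float32(0)/h=cv2.convexHull(c).astype(np.float32)/" h.py
python3 - <<'E'
from h import *
import pickle; o,=pickle.load(open('o5.pkl','rb')); M=model('wrist',o)
im=cv2.cvtColor(cv2.imread('pics/w5.png'),cv2.COLOR_BGR2RGB)
for n,p in(('sp2',(.4925,-.0935)),('sp1',(.49,-.0315))):
    u,v=proj(M,(*p,.055)); m=mask(im,(10,90,40),(32,255,255),(u-28,v-28,u+28,v+28)); print(n,(u,v),fit(M,m,SPIG,p))
p=(.487,.031); u,v=proj(M,(*p,.07)); m=mask(im,(0,0,0),(180,255,105),(u-38,v-38,u+38,v+38))|mask(im,(0,0,100),(180,60,190),(u-38,v-2,u+38,v+38)); 
print('worn',(u,v)); cv2.imwrite('pics/m.png',m)
g=im.astype(int).sum(2)
for x,y in((.447,-.0945),(.445,-.0325),(.4425,.0295)):
    u,v=proj(M,(x,y,.036)); a=g[int(v)-8:int(v)+9,int(u)-5:int(u)+6]; d=np.clip(np.median(a)-a-60,0,None); ys,xs=np.mgrid[0:17,0:11]
    if d.sum(): print('line',onz(M,int(u)-5+(d*xs).sum()/d.sum(),int(v)-8+(d*ys).sum()/d.sum(),.036))
E
```

```text
sp2 (np.float64(280.2676462452163), np.float64(18.869821388279348)) (array([ 0.49179231, -0.09052423]), np.float64(0.898267112165787))
sp1 (np.float64(283.3804397893587), np.float64(105.63468419948707)) (array([ 0.48901145, -0.02881541]), np.float64(0.9106501641442845))
worn (np.float64(285.1327741555674), np.float64(186.46263480414618))
line [ 0.45056759 -0.09265564  0.036     ]
line [ 0.44766278 -0.03041889  0.036     ]
line [0.44636778 0.03184517 0.036     ]
```

```bash
python3 -c "
from h import *
go(.4862,.0329,.052,-1.528)"
```

```text
shift cm [-0.16 -2.73 14.42] twist -0.006 th0 -1.5338
```

send_rows:
  motion: "-1 -0.2 -2.7 4 0; -1 -0.2 -2.7 8 0; -1 -0.2 -2.7 12 0; -1 -0.2 -2.7 14.4 0; -1 -0.2 -2.7 14.4 0"

```text
clock: 17.35
eef_pos: [0.4822, 0.0333, 0.0485]
tool_rot: [0.72, -0.694, -0.005, 0.005]
ft_force: [-1.4, -0.8, -0.6]
grip_width: 0.0854
grasp_force: 0.0
```

send_rows:
  motion: "1 0 0 0 0; 1 0 0 0 0; 1 0 0 0 0; 1 0 0 0 0; 1 0 0 0 0"

```text
clock: 17.85
eef_pos: [0.4873, 0.0327, 0.0545]
tool_rot: [0.72, -0.694, -0.001, 0.0]
ft_force: [-0.7, -0.0, 6.1]
grip_width: 0.0411
grasp_force: 60.3
```

send_rows:
  motion: "1 0 0 -2 0; 1 0 0 -4 0; 1 0 0 -8 0; 1 0 0 -12 0; 1 0 0 -12 0"

```text
clock: 18.35
eef_pos: [0.4906, 0.0326, 0.1791]
tool_rot: [0.72, -0.694, 0.002, -0.003]
ft_force: [0.6, -0.0, -0.7]
grip_width: 0.0407
grasp_force: 61.5
```

```bash
python3 -c "
from h import *
full();go(.488,.397,.172)"
```

```text
t 18.35 p [0.4906 0.0326 0.1791] q [ 0.7196 -0.6944  0.0025 -0.0029] w 0.0407 F [ 0.6 -0.  -0.7]
toolz [ 7.6e-03  7.0e-04 -1.0e+00] joints [ 0.066  0.248 -0.124  1.191  0.    -1.54 ]
shift cm [-36.43  -1.03   0.73] twist None th0 -1.5352
```

send_rows:
  motion: "1 -4 0 0 0; 1 -8 0 0 0; 1 -13 -0.3 0 0; 1 -18 -0.5 0 0; 1 -18 -0.5 0 0"

```text
clock: 18.85
eef_pos: [0.4847, 0.218, 0.1722]
tool_rot: [0.722, -0.692, -0.002, 0.001]
ft_force: [-0.3, -0.7, -1.2]
grip_width: 0.0408
grasp_force: 61.4
```

send_rows:
  motion: "1 -5 0 0 0; 1 -10 0 0 0; 1 -15 0 0 0; 1 -18.4 -0.5 0 0; 1 -18.4 -0.5 0 0"

```text
clock: 19.35
eef_pos: [0.4829, 0.4004, 0.1713]
tool_rot: [0.721, -0.693, -0.002, 0.001]
ft_force: [-1.1, -0.2, -1.0]
grip_width: 0.0411
grasp_force: 61.4
```

send_rows:
  motion: "1 0 0 0 0; 1 0 0 0 0"

```text
clock: 19.55
eef_pos: [0.4833, 0.395, 0.1721]
tool_rot: [0.719, -0.695, -0.002, 0.003]
ft_force: [-0.2, 0.5, -1.4]
grip_width: 0.041
grasp_force: 61.4
```

```bash
python3 - <<'E'
from h import *
o=full(); im=save('wrist','w6.png'); save('scene','sc2.png'); M=model('wrist',o)
b=cv2.inRange(cv2.cvtColor(im,cv2.COLOR_RGB2HSV),(100,150,60),(130,255,255))
a=cv2.imread('pics/w6.png'); s=cv2.imread('pics/sc2.png')[110:270,200:360]
cv2.imwrite('pics/c6.png',np.hstack([cv2.resize(a,None,fx=.65,fy=.65),cv2.resize(s,(260,260))]))
for p in((.488,.397,.004),(.418,.322,.045),(.558,.322,.045),(.558,.472,.045),(.418,.472,.045)): print(p,proj(M,p)*.65)
E
```

```text
t 19.55 p [0.4833 0.395  0.1721] q [ 0.7192 -0.6948 -0.0018  0.0027] w 0.041 F [-0.2  0.5 -1.4]
toolz [-0.0064 -0.0013 -1.    ] joints [ 0.684  0.522  0.266  1.32   0.003 -0.922]
(0.488, 0.397, 0.004) [203.52029873 114.03994339]
(0.418, 0.322, 0.045) [265.65378615  62.47941588]
(0.558, 0.322, 0.045) [143.89476378  58.13828303]
(0.558, 0.472, 0.045) [150.0272517  173.77993783]
(0.418, 0.472, 0.045) [252.83688774 176.55253147]
```

View pics/c6.png

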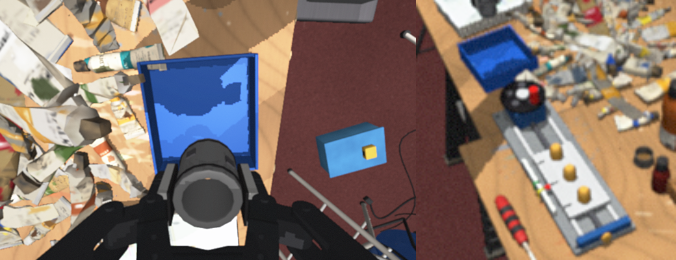

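The held sleeve is over the tray, whose corners in the wrist view (142,60)-(257,168) match the prediction, so I'm lowering.

send_rows:
  motion: "1 0 -0.7 4 0; 1 0 -0.7 8 0; 1 0 -0.7 12 0; 1 0 -0.7 14.4 0; 1 0 -0.7 14.4 0"

```text
clock: 20.15
eef_pos: [0.4879, 0.3938, 0.0253]
tool_rot: [0.719, -0.695, -0.002, 0.005]
ft_force: [-0.4, -1.4, -0.4]
grip_width: 0.041
grasp_force: 62.9
```

send_rows:
  motion: "0.4 0 0 0 0; 0.3 0 0 0 0; 0.3 0 0 0 0; 0.3 0 0 0 0; 0.3 0 0 0 0"

```text
clock: 20.65
eef_pos: [0.4898, 0.3971, 0.0291]
tool_rot: [0.72, -0.694, -0.002, 0.001]
ft_force: [-0.2, -0.1, -1.5]
grip_width: 0.0409
grasp_force: 62.9
```

send_rows:
  motion: "0.3 0 0 -4 0; 0.3 0 0 -8 0; 0.3 0 0 -12 0; 0.3 0 0 -16 0; 0.3 0 0 -18 0"

```text
clock: 21.15
eef_pos: [0.4917, 0.3979, 0.2134]
tool_rot: [0.72, -0.694, -0.002, -0.001]
ft_force: [-0.1, 0.6, -0.7]
grip_width: 0.0412
grasp_force: 62.9
```

```bash
python3 -c "
from h import *
full();go(.43,-.10,.21)"
```

```text
t 21.15 p [0.4917 0.3979 0.2134] q [ 0.7197 -0.6943 -0.0016 -0.0015] w 0.0412 F [-0.1  0.6 -0.7]
toolz [-2.0e-04  4.3e-03 -1.0e+00] joints [ 0.679  0.516  0.364  1.416  0.003 -0.928]
shift cm [49.54  7.96  0.13] twist None th0 -1.5349
```

send_rows:
  motion: "1 0 0 4 0; 1 0 0 8 0; 1 0 0 12 0; 1 0 0 16 0; 1 0 0 18.3 0"

```text
clock: 21.65
eef_pos: [0.4876, 0.3953, 0.0218]
tool_rot: [0.72, -0.694, -0.002, 0.004]
ft_force: [0.3, 0.9, 45.3]
grip_width: 0.0408
grasp_force: 69.9
```

send_rows:
  motion: "0.3 0 0 0 0; -0.4 0 0 0 0; -0.4 0 0 0 0; -0.4 0 0 0 0; -0.4 0 0 0 0"

```text
clock: 22.15
eef_pos: [0.4899, 0.3971, 0.0263]
tool_rot: [0.72, -0.694, -0.002, 0.001]
ft_force: [-0.6, 0.1, 0.1]
grip_width: 0.0594
grasp_force: 0.0
```

send_rows:
  motion: "-0.4 0 0 -4 0; -0.4 0 0 -8 0; -0.4 0 0 -12 0; -0.4 0 0 -16 0; -0.4 0 0 -18 0"

```text
clock: 22.65
eef_pos: [0.4918, 0.3979, 0.2107]
tool_rot: [0.72, -0.694, -0.002, -0.002]
ft_force: [0.3, 0.8, 0.1]
grip_width: 0.0593
grasp_force: 0.0
```

```bash
python3 - <<'E'
from h import *
o=full(); im=save('wrist','w7.png'); save('scene','sc3.png'); save('side','sd3.png');print([(np.round(b['rect']),b['conf']) for b in boxes_of('scene','worn_0_mid')])
go(.47,-.12,.23)
s=cv2.imread('pics/sc3.png'); d=cv2.imread('pics/sd3.png')
cv2.imwrite('pics/c7.png',np.hstack([cv2.resize(cv2.imread('pics/w7.png'),(320,200)),cv2.resize(s[120:220,200:280],(160,200)),cv2.resize(d[250:370,230:420],(317,200))]))
E
```

```text
t 22.65 p [0.4918 0.3979 0.2107] q [ 0.7196 -0.6943 -0.0015 -0.0017] w 0.0593 F [0.3 0.8 0.1]
toolz [ 2.0e-04  4.6e-03 -1.0e+00] joints [ 0.679  0.517  0.358  1.409  0.003 -0.928]
[(array([250., 144.,  11.,  15.]), 0.74), (array([359., 178.,  23.,  45.]), 0.43)]
shift cm [51.57  3.91 -2.46] twist None th0 -1.535
```

View pics/c7.png

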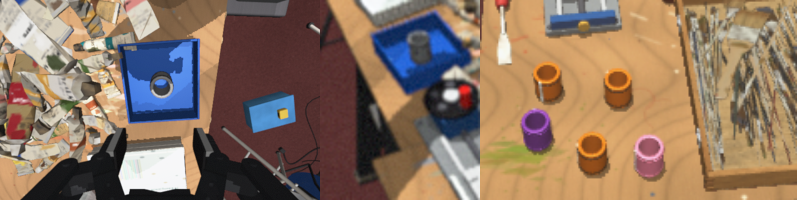

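send_rows:
  motion: "-1 4 0 -0.5 0.15; -1 8 0 -1 0.3; -1 12 0 -2 0.45; -1 16 0 -3 0.6; -1 20 0 -4 0.75"

```text
clock: 23.35
eef_pos: [0.4965, 0.195, 0.2432]
tool_rot: [-0.413, 0.911, 0.001, -0.005]
ft_force: [0.1, -0.2, 0.1]
grip_width: 0.0853
grasp_force: 0.0
```

send_rows:
  motion: "-1 3 -2.6 0 0.15; -1 6 -5.2 0 0.3; -1 9 -7.8 0 0.45; -1 12 -10.4 0 0.6; -1 15 -13 0 0.75"

```text
clock: 23.85
eef_pos: [0.4963, -0.0031, 0.2431]
tool_rot: [-0.05, 0.999, 0.0, -0.005]
ft_force: [0.1, 0.7, 0.3]
grip_width: 0.0852
grasp_force: 0.0
```

send_rows:
  motion: "-1 0.4 -4 0 0.15; -1 0.8 -8 0 0.3; -1 1.2 -12 0 0.45; -1 1.6 -16 0 0.6; -1 2 -20 0 0.75"

```text
clock: 24.35
eef_pos: [0.4979, -0.2037, 0.243]
tool_rot: [0.319, 0.948, -0.001, -0.005]
ft_force: [1.0, 0.8, 0.6]
grip_width: 0.0853
grasp_force: 0.0
```

send_rows:
  motion: "-1 0 0 0 0.15; -1 0 0 0 0.3; -1 0 0 0 0.45; -1 0 0 0 0.6; -1 0 0 0 0.75"

```text
clock: 24.85
eef_pos: [0.498, -0.2022, 0.2428]
tool_rot: [0.644, 0.765, -0.003, -0.004]
ft_force: [-0.6, -1.1, -0.2]
grip_width: 0.0855
grasp_force: 0.0
```

send_rows:
  motion: "-1 0 0 0 0.14; -1 0 0 0 0.14; -1 0 0 0 0.14"

```text
clock: 25.15
eef_pos: [0.4985, -0.2023, 0.2437]
tool_rot: [0.693, 0.721, -0.003, -0.003]
ft_force: [-0.3, 0.4, -0.3]
grip_width: 0.0853
grasp_force: 0.0
```

```bash
python3 - <<'E'
from h import *
o=full(); im=save('wrist','w8.png'); save('side','sd8.png'); save('scene','sc8.png')
import pickle; pickle.dump((o,),open('o8.pkl','wb'))
for c in('wrist',): print([(np.round(b['rect']),round(b['conf'],2)) for b in boxes_of(c,'fresh_0_mid')])
s=cv2.imread('pics/sc8.png')[265:350,290:400]; d=cv2.imread('pics/sd8.png')[270:365,240:350]
cv2.imwrite('pics/c8.png',np.hstack([cv2.resize(cv2.imread('pics/w8.png'),(520,325)),np.vstack([cv2.resize(s,(210,162)),cv2.resize(d,(210,163))])]))
E
```

```text
t 25.15 p [ 0.4985 -0.2023  0.2437] q [ 0.6927  0.7212 -0.0026 -0.0034] w 0.0853 F [-0.3  0.4 -0.3]
toolz [-0.0085  0.001  -1.    ] joints [-0.384  0.319  0.143  1.403 -0.002  1.146]
[(array([356., 261.,  38.,  52.]), 0.89), (array([314., 334.,  36.,  50.]), 0.69), (array([319.,  38., 100.,  77.]), 0.22)]
```

View pics/c8.png

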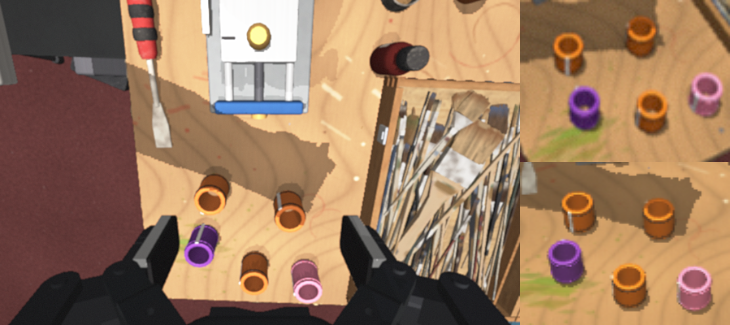

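The wrist view shows orange sleeves at full-picture pixels (260,240), (356,260) and (313,335); purple (247,303) and pink (378,345) have different colours and are excluded. I'll enlarge this to find the stripes.

```bash
python3 - <<'E'
import cv2,numpy as np
w=cv2.imread('pics/w8.png'); s=cv2.imread('pics/sc8.png'); d=cv2.imread('pics/sd8.png')
g=lambda a:cv2.resize(a,(260,280),interpolation=cv2.INTER_CUBIC)
b=lambda a:np.clip(a.astype(float)*1.6,0,255).astype(np.uint8)
r1=[g(b(w[205:275,228:293])),g(b(w[225:295,324:389])),g(b(w[300:370,281:346]))]
r2=[g(s[274:302,302:328]),g(s[267:295,332:358]),g(s[305:333,336:362])]
cv2.imwrite('pics/c9.png',np.vstack([np.hstack(r1),np.hstack(r2)]))
E
```

```text
(no output)
```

View pics/c9.png

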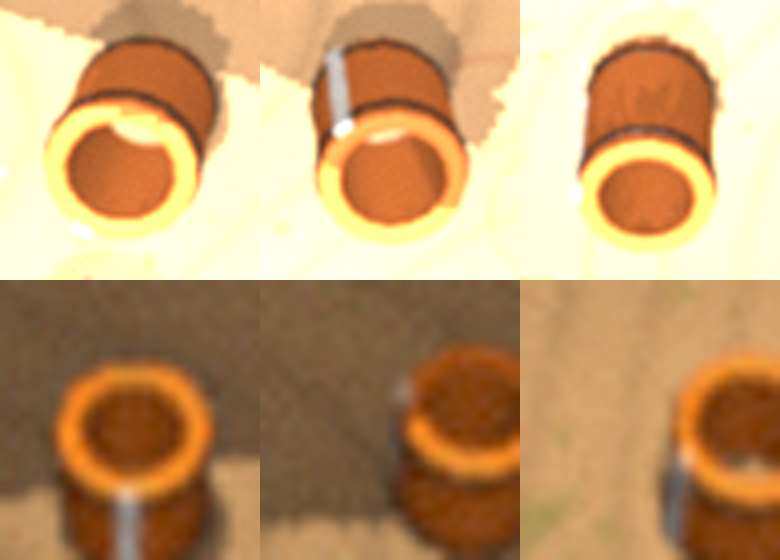

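```bash
python3 - <<'E'
from h import *
import pickle; o,=pickle.load(open('o8.pkl','rb')); M=model('wrist',o)
im=cv2.cvtColor(cv2.imread('pics/w8.png'),cv2.COLOR_BGR2RGB)
for n,c,d in(('a',(258.5,247),(248.5,262.75)),('b',(357.25,268.75),(344.75,257)),('c',(313,349),(295,348.25))):
    p=onz(M,*c,.05); q=onz(M,*d,.05); v=q-p
    m=mask(im,(3,110,40),(22,255,255),(c[0]-30,c[1]-42,c[0]+30,c[1]+24)); m=cv2.morphologyEx(m,cv2.MORPH_OPEN,np.ones((3,3)))
    f=fit(M,m,sleeve(0.),p[:2])
    v2=q[:2]-f[0]
    print(n,np.round(p[:2],4),np.round(f[0],4),round(f[1],3),'r',np.hypot(*v[:2]),np.hypot(*v2),'ang',np.arctan2(v[1],v[0]),np.arctan2(v2[1],v2[0]))
E
```

```text
a [ 0.4354 -0.2937] [ 0.426  -0.2845] 0.558 r 0.02267248663780227 0.028911603447559508 ang -2.0909391433955813 -1.6360941833963205
b [ 0.5437 -0.3154] [ 0.5504 -0.3062] 0.545 r 0.020154476992413392 0.02183454300048124 ang 2.384567260514843 2.9279357396032544
c [ 0.4988 -0.427 ] [ 0.4982 -0.424 ] 0.87 r 0.021644586543880347 0.021245715386338678 ang 3.1379137216443387 -3.0048790997936017
```

```bash
python3 -c "
from h import *
go(.499,-.427,.13,2.37)"
```

```text
shift cm [-22.44  -0.8   11.49] twist -0.761 th0 1.6093
```

send_rows:
  motion: "-0.4 -4.5 -0.2 0 -0.15; -0.4 -9 -0.4 0 -0.3; -0.4 -13.5 -0.6 3 -0.45; -0.4 -18 -0.8 6 -0.6; -0.4 -22.4 -0.8 9 -0.76"

```text
clock: 25.85
eef_pos: [0.4987, -0.4188, 0.1615]
tool_rot: [0.381, 0.925, -0.001, -0.002]
ft_force: [1.2, 0.0, 0.3]
grip_width: 0.0599
grasp_force: 0.0
```

send_rows:
  motion: "-0.4 0 0 1.2 0; -0.4 0 0 2.5 0; -0.4 0 0 2.5 0; -0.4 0 0 2.5 0"

```text
clock: 26.25
eef_pos: [0.4993, -0.4159, 0.138]
tool_rot: [0.383, 0.924, -0.001, -0.002]
ft_force: [-0.1, 0.4, 0.5]
grip_width: 0.0598
grasp_force: 0.0
```

```bash
python3 - <<'E'
from h import *
o=full(); im=save('wrist','w10.png'); M=model('wrist',o)
import pickle; pickle.dump((o,),open('o10.pkl','wb'))
u,v=proj(M,(.499,-.427,.05)); print(u,v,proj(M,(.478,-.427,.05)))
cv2.imwrite('pics/c10.png',cv2.resize(cv2.imread('pics/w10.png')[150:400,190:450],(520,500),interpolation=cv2.INTER_CUBIC))
E
```

```text
t 26.25 p [ 0.4993 -0.4159  0.138 ] q [ 0.3833  0.9236 -0.0012 -0.0022] w 0.0598 F [-0.1  0.4  0.5]
toolz [-4.9e-03 -5.0e-04 -1.0e+00] joints [-0.693  0.591  0.292  1.276 -0.004  0.094]
308.09739515726693 212.402960826121 [286.68684154 192.62888518]
```

View pics/c10.png

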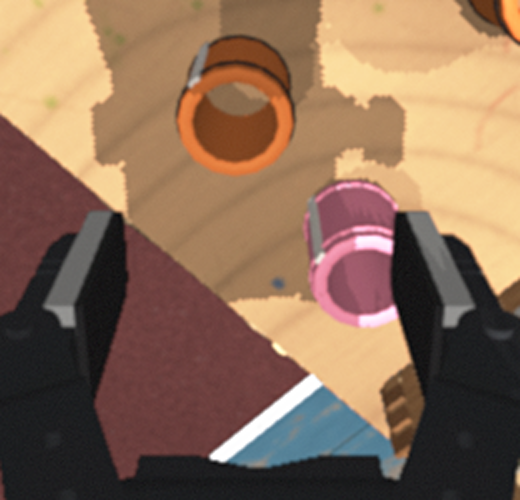

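```bash
python3 - <<'E'
from h import *
import pickle; o,=pickle.load(open('o10.pkl','rb')); M=model('wrist',o)
p=onz(M,308,209.6,.05); q=onz(M,287,191.7,.05); k=onz(M,190+181,150+133,.05); v=q-p
print(p,np.hypot(*v[:2]),np.arctan2(v[1],v[0]),'pink',k); go(p[0],p[1],.021)
E
```

```text
[ 0.49745544 -0.42551915  0.05      ] 0.019785971081038224 -3.0997716119480807 pink [ 0.57366828 -0.43434498  0.05      ]
shift cm [-0.53 -0.78 11.78] twist None th0 2.3551
```

send_rows:
  motion: "-0.4 -0.5 -0.8 3 0; -0.4 -0.5 -0.8 6 0; -0.4 -0.5 -0.8 8.5 0; -0.4 -0.5 -0.8 10.5 0; -0.4 -0.5 -0.8 11.5 0"

```text
clock: 26.8
eef_pos: [0.4961, -0.425, 0.0218]
tool_rot: [0.383, 0.924, -0.001, -0.003]
ft_force: [-0.9, 0.4, -0.4]
grip_width: 0.0597
grasp_force: 0.0
```

send_rows:
  motion: "-0.4 0 0 0.2 0; 1 0 0 0.2 0; 1 0 0 0.2 0; 1 0 0 0.2 0; 1 0 0 0.2 0"

```text
clock: 27.3
eef_pos: [0.4971, -0.4271, 0.0221]
tool_rot: [0.384, 0.923, -0.002, -0.001]
ft_force: [0.6, 0.5, 6.1]
grip_width: 0.0406
grasp_force: 61.0
```

send_rows:
  motion: "1 0 0 -1.5 0; 1 0 0 -4 0; 1 0 0 -8 0; 1 0 0 -11 0; 1 0 0 -11 0"

```text
clock: 27.8
eef_pos: [0.499, -0.4285, 0.1361]
tool_rot: [0.384, 0.923, -0.003, 0.002]
ft_force: [1.0, -0.5, 0.0]
grip_width: 0.0406
grasp_force: 60.6
```

```bash
python3 -c "
from h import *
full();go(.4918,-.0905,.13)"
```

```text
t 27.8 p [ 0.499  -0.4285  0.1361] q [ 0.384   0.9233 -0.0028  0.0024] w 0.0406 F [ 1.  -0.5  0. ]
toolz [ 0.0023 -0.0071 -1.    ] joints [-0.708  0.6    0.303  1.268 -0.004  0.081]
shift cm [24.48 23.32  0.37] twist None th0 2.3533
```

send_rows:
  motion: "1 3 3 0 0; 1 6 5.8 0 0; 1 9.5 9 0 0; 1 13 12.4 0 0; 1 16 15.2 0 0"

```text
clock: 28.3
eef_pos: [0.4902, -0.2031, 0.129]
tool_rot: [0.384, 0.923, -0.001, -0.004]
ft_force: [0.1, -0.6, -0.6]
grip_width: 0.0406
grasp_force: 60.6
```

send_rows:
  motion: "1 3 3 0 0; 1 6 6 1 0; 1 8.5 8.1 2 0; 1 8.5 8.1 2 0; 1 8.5 8.1 2 0"

```text
clock: 28.8
eef_pos: [0.4881, -0.0875, 0.1093]
tool_rot: [0.383, 0.924, -0.002, -0.003]
ft_force: [-0.2, 0.7, -1.1]
grip_width: 0.0404
grasp_force: 60.7
```

```bash
python3 - <<'E'
from h import *
o=full();go(.4925,-.0903,.105); save('side','sd11.png'); save('scene','sc11.png'); save('wrist','w11.png')
s=cv2.imread('pics/sc11.png')[180:260,270:350]; d=cv2.imread('pics/sd11.png')[190:270,255:335]
cv2.imwrite('pics/c11.png',np.hstack([cv2.resize(a,(400,400),interpolation=cv2.INTER_CUBIC) for a in(s,d)]))
E
```

```text
t 28.8 p [ 0.4881 -0.0875  0.1093] q [ 0.3831  0.9237 -0.0016 -0.0033] w 0.0404 F [-0.2  0.7 -1.1]
toolz [-7.4e-03 -4.0e-04 -1.0e+00] joints [-0.176  0.327 -0.211  1.04  -0.002  0.61 ]
shift cm [-0.51  0.12  0.42] twist None th0 2.3553
```

View pics/c11.png

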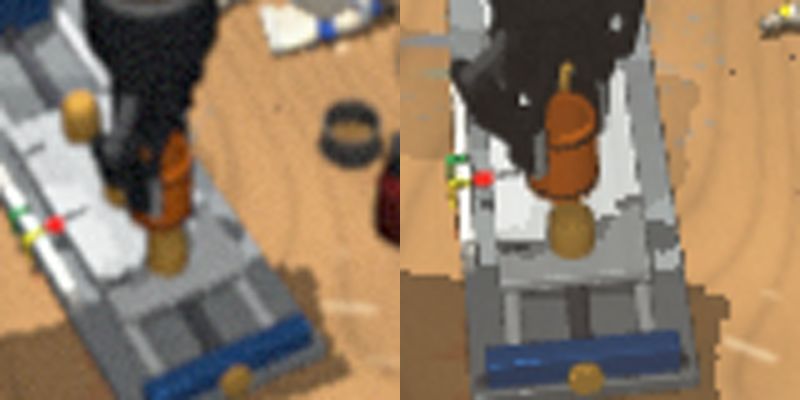

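The sleeve hangs above the right spigot in both views (scene 168,200; side 570,150). I'm shifting 5 mm and lowering gently.

send_rows:
  motion: "1 -0.5 0.1 0.5 0; 1 -0.5 0.1 1 0; 1 -0.5 0.1 1.7 0; 1 -0.5 0.1 2.4 0; 1 -0.5 0.1 2.6 0"

```text
clock: 29.45
eef_pos: [0.4918, -0.091, 0.0826]
tool_rot: [0.384, 0.923, -0.001, -0.004]
ft_force: [-1.0, 0.5, -0.7]
grip_width: 0.0401
grasp_force: 60.7
```

send_rows:
  motion: "1 0 0 0.4 0; 1 0 0 0.8 0; 1 0 0 1.1 0; 1 0 0 1.4 0; 1 0 0 1.4 0"

```text
clock: 29.95
eef_pos: [0.4926, -0.0909, 0.0696]
tool_rot: [0.384, 0.923, -0.001, -0.003]
ft_force: [0.8, 0.1, -0.6]
grip_width: 0.0406
grasp_force: 60.7
```

```bash
python3 -c "
from h import *
full();go(.4925,-.0903,.058)"
```

```text
t 29.95 p [ 0.4926 -0.0909  0.0696] q [ 0.3839  0.9234 -0.0012 -0.0029] w 0.0406 F [ 0.8  0.1 -0.6]
toolz [-0.0062 -0.     -1.    ] joints [-0.182  0.379 -0.252  0.946 -0.001  0.606]
shift cm [0.04 0.04 1.16] twist None th0 2.3535
```

send_rows:
  motion: "1 0 0 0.4 0; 1 0 0 0.8 0; 1 0 0 1.1 0; 1 0 0 1.25 0; 1 0 0 1.25 0"

```text
clock: 30.45
eef_pos: [0.4926, -0.091, 0.058]
tool_rot: [0.384, 0.923, -0.001, -0.003]
ft_force: [-4.1, 1.0, 5.6]
grip_width: 0.0403
grasp_force: 61.2
```

send_rows:
  motion: "0 0 0 0 0; -0.3 0 0 0 0; -0.3 0 0 0 0; -0.3 0 0 0 0; -0.3 0 0 0 0"

```text
clock: 30.95
eef_pos: [0.4929, -0.091, 0.0574]
tool_rot: [0.384, 0.923, -0.001, -0.002]
ft_force: [0.3, 0.8, 0.1]
grip_width: 0.0552
grasp_force: 0.0
```

send_rows:
  motion: "-0.3 0 0 -3 0; -0.3 0 0 -6 0; -0.3 0 0 -10 0; -0.3 0 0 -14 0; -0.3 0 0 -17 0"

```text
clock: 31.45
eef_pos: [0.4943, -0.0911, 0.2302]
tool_rot: [0.384, 0.923, -0.001, -0.001]
ft_force: [0.2, -0.2, -0.0]
grip_width: 0.0553
grasp_force: 0.0
```

```bash
python3 -c "
from h import *
full();go(.49,-.20,.24,2.62)"
```

```text
t 31.45 p [ 0.4943 -0.0911  0.2302] q [ 3.839e-01  9.234e-01 -8.000e-04 -1.200e-03] w 0.0553 F [ 0.2 -0.2 -0. ]
toolz [-2.8e-03 -6.0e-04 -1.0e+00] joints [-1.820e-01  2.480e-01  1.200e-02  1.337e+00 -1.000e-03  6.070e-01]
shift cm [-7.41 -7.99 -0.97] twist -0.267 th0 2.3535
```

send_rows:
  motion: "-0.4 -2.2 -4 1 -0.13; -0.4 -4.4 -8 2 -0.26; -0.4 -6.6 -12 4 -0.267; -0.4 -8.8 -16 6 -0.267; -0.4 -10.3 -18.4 8 -0.267"

```text
clock: 31.95
eef_pos: [0.4344, -0.2965, 0.1473]
tool_rot: [0.259, 0.966, -0.001, -0.002]
ft_force: [0.5, -0.0, -0.2]
grip_width: 0.0599
grasp_force: 0.0
```

send_rows:
  motion: "-0.4 0 0 0.5 0; -0.4 0 0 0.5 0; -0.4 0 0 0.5 0"

```text
clock: 32.25
eef_pos: [0.4359, -0.2931, 0.1433]
tool_rot: [0.257, 0.966, -0.001, -0.002]
ft_force: [0.0, -0.2, 0.0]
grip_width: 0.0594
grasp_force: 0.0
```

```bash
cat >> h.py <<'E'
def hover(fn,p,ang):
    """print orange mask rim estimates near expectation and save a crop"""
    import pickle
    o=full(); im=save('wrist',fn+'.png'); M=model('wrist',o); pickle.dump((o,),open(fn+'.pkl','wb'))
    print('pred rim',proj(M,(*p,.05)),'dot',proj(M,(p[0]+.021*np.cos(ang),p[1]+.021*np.sin(ang),.05)))
    cv2.imwrite('pics/'+fn+'c.png',cv2.resize(cv2.cvtColor(im[100:400,190:450],cv2.COLOR_RGB2BGR),(520,600),interpolation=cv2.INTER_CUBIC))
E
python3 - <<'E'
from h import *
hover('w12',(.4354,-.2937),-2.09)
E
```

```text
t 32.25 p [ 0.4359 -0.2931  0.1433] q [ 2.572e-01  9.664e-01 -7.000e-04 -2.400e-03] w 0.0594 F [ 0.  -0.2  0. ]
toolz [-0.0051 -0.     -1.    ] joints [-0.59   0.348 -0.083  1.144 -0.003 -0.07 ]
pred rim [318.30173992 199.73548216] dot [289.22407017 199.7418952 ]
```

View pics/w12c.png

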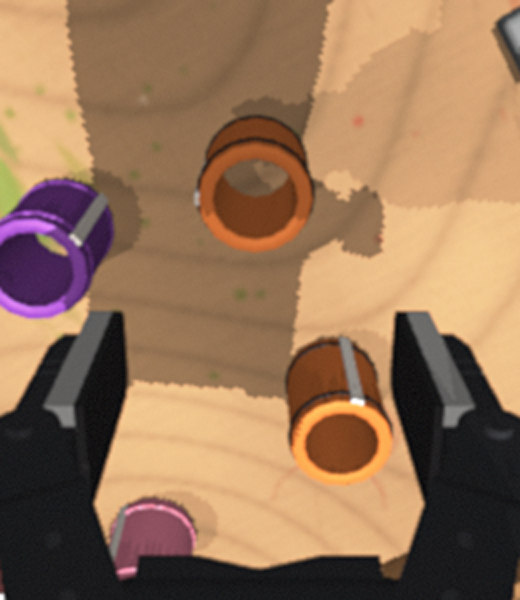

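```bash
python3 - <<'E'
from h import *
import pickle; o,=pickle.load(open('w12.pkl','rb')); M=model('wrist',o)
p=onz(M,318,197.7,.05); q=onz(M,289,199.5,.05); v=q-p
b=onz(M,190+170.5,100+220,.05); bq=onz(M,190+179,100+200.5,.05); w=bq-b
print(p,np.hypot(*v[:2]),np.arctan2(v[1],v[0]),'b',b,np.hypot(*w[:2]),np.arctan2(w[1],w[0])); go(p[0],p[1],.021)
E
```

```text
[ 0.43394703 -0.29311701  0.05      ] 0.020986333959870224 -2.0248600358680076 b [ 0.54251306 -0.31544693  0.05      ] 0.019612426430127117 2.3056764020999747
shift cm [ 0.16 -0.09 12.27] twist None th0 2.6221
```

send_rows:
  motion: "-0.4 0.15 -0.1 3 0; -0.4 0.15 -0.1 6 0; -0.4 0.15 -0.1 9 0; -0.4 0.15 -0.1 11 0; -0.4 0.15 -0.1 12 0"

```text
clock: 32.8
eef_pos: [0.433, -0.2924, 0.0219]
tool_rot: [0.257, 0.967, -0.0, -0.003]
ft_force: [-0.7, -0.3, -0.1]
grip_width: 0.06
grasp_force: 0.0
```

send_rows:
  motion: "-0.4 0 0 0.2 0; 1 0 0 0.2 0; 1 0 0 0.2 0; 1 0 0 0.2 0; 1 0 0 0.2 0"

```text
clock: 33.3
eef_pos: [0.4342, -0.2946, 0.0224]
tool_rot: [0.258, 0.966, -0.001, -0.001]
ft_force: [0.8, 1.3, 6.3]
grip_width: 0.0396
grasp_force: 61.1
```

send_rows:
  motion: "1 0 0 -1.5 0; 1 0 0 -4 0; 1 0 0 -8 0; 1 0 0 -11 0.1; 1 0 0 -13 0.2"

```text
clock: 33.8
eef_pos: [0.4343, -0.2945, 0.1535]
tool_rot: [0.355, 0.935, -0.002, -0.001]
ft_force: [-0.1, -0.1, -0.7]
grip_width: 0.04
grasp_force: 60.5
```

send_rows:
  motion: "1 0 0 0 0.15; 1 0 0 0 0.3; 1 0 0 0 0.45; 1 0 0 0 0.6; 1 0 0 0 0.72"

```text
clock: 34.3
eef_pos: [0.4332, -0.2939, 0.1508]
tool_rot: [0.662, 0.75, -0.002, -0.002]
ft_force: [-0.1, -0.2, -1.1]
grip_width: 0.0398
grasp_force: 60.4
```

```bash
python3 -c "
from h import *
full();go(.490,-.0288,.14,1.55)"
```

```text
t 34.3 p [ 0.4332 -0.2939  0.1508] q [ 0.6619  0.7496 -0.002  -0.0023] w 0.0398 F [-0.1 -0.2 -1.1]
toolz [-0.0061 -0.     -1.    ] joints [-0.594  0.339 -0.075  1.162 -0.003  0.853]
shift cm [25.6   8.92  1.05] twist 0.145 th0 1.6948
```

send_rows:
  motion: "1 4.5 1.5 0 0.15; 1 9 3 0 0.15; 1 13.5 4.5 0 0.15; 1 17 6 0 0.15; 1 19 6.6 0 0.15"

```text
clock: 34.8
eef_pos: [0.4748, -0.0943, 0.1507]
tool_rot: [0.713, 0.701, -0.002, -0.002]
ft_force: [-0.3, -0.1, 0.2]
grip_width: 0.0399
grasp_force: 60.5
```

send_rows:
  motion: "1 3 1 0 0; 1 6.2 1.4 0 0; 1 6.2 1.4 1 0; 1 6.2 1.4 2 0; 1 6.2 1.4 2 0"

```text
clock: 35.3
eef_pos: [0.4878, -0.0358, 0.1286]
tool_rot: [0.714, 0.7, -0.004, -0.003]
ft_force: [-0.5, -0.9, -1.0]
grip_width: 0.0399
grasp_force: 60.5
```

```bash
python3 -c "
from h import *
full();go(.4902,-.0288,.083,1.55)"
```

```text
t 35.3 p [ 0.4878 -0.0358  0.1286] q [ 0.7145  0.6996 -0.0036 -0.0033] w 0.0399 F [-0.5 -0.9 -1. ]
toolz [-9.8e-03 -3.0e-04 -1.0e+00] joints [-7.300e-02  2.980e-01 -1.970e-01  1.086e+00 -1.000e-03  1.519e+00]
shift cm [0.71 0.27 4.56] twist -0.0 th0 1.5498
```

send_rows:
  motion: "1 0.6 0.2 0.5 0; 1 0.6 0.2 1.5 0; 1 0.6 0.2 2 0; 1 0.6 0.2 2 0; 1 0.6 0.2 2 0"

```text
clock: 35.8
eef_pos: [0.4915, -0.0295, 0.1103]
tool_rot: [0.714, 0.7, -0.002, -0.002]
ft_force: [-0.2, 0.4, 0.2]
grip_width: 0.0402
grasp_force: 60.5
```

```bash
python3 -c "
from h import *
full();go(.4902,-.0288,.058,1.55)"
```

```text
t 35.8 p [ 0.4915 -0.0295  0.1103] q [ 0.7144  0.6997 -0.0022 -0.0021] w 0.0402 F [-0.2  0.4  0.2]
toolz [-6.2e-03 -1.0e-04 -1.0e+00] joints [-6.000e-02  3.190e-01 -2.190e-01  1.038e+00 -1.000e-03  1.532e+00]
shift cm [ 0.07 -0.1   5.23] twist 0.0 th0 1.5501
```

send_rows:
  motion: "1 0.07 -0.1 0.7 0; 1 0.07 -0.1 1.4 0; 1 0.07 -0.1 2.1 0; 1 0.07 -0.1 2.8 0; 1 0.07 -0.1 3.2 0"

```text
clock: 36.3
eef_pos: [0.4899, -0.0285, 0.0774]
tool_rot: [0.714, 0.7, -0.003, -0.002]
ft_force: [-1.5, -0.2, -0.3]
grip_width: 0.0397
grasp_force: 60.5
```

send_rows:
  motion: "1 0 0 0.5 0; 1 0 0 1 0; 1 0 0 1.5 0; 1 0 0 2 0; 1 0 0 2.1 0"

```text
clock: 36.8
eef_pos: [0.4904, -0.0286, 0.0583]
tool_rot: [0.714, 0.7, -0.002, -0.002]
ft_force: [-5.4, -0.2, 14.5]
grip_width: 0.0399
grasp_force: 62.1
```

send_rows:
  motion: "1 0 0 0 0; 0 0 0 0 0; -0.3 0 0 0 0; -0.3 0 0 0 0; -0.3 0 0 0 0"

```text
clock: 37.3
eef_pos: [0.4904, -0.0286, 0.0573]
tool_rot: [0.714, 0.7, -0.002, -0.002]
ft_force: [-0.3, 0.2, -0.9]
grip_width: 0.0558
grasp_force: 0.0
```

```bash
python3 -c "
from h import *
full();go(.5425,-.3155,.143,.81)"
```

```text
t 37.3 p [ 0.4904 -0.0286  0.0573] q [ 0.7142  0.6999 -0.0021 -0.002 ] w 0.0558 F [-0.3  0.2 -0.9]
toolz [-5.8e-03 -1.0e-04 -1.0e+00] joints [-0.058  0.378 -0.293  0.906 -0.     1.533]
shift cm [-28.58   5.75  -8.6 ] twist 0.741 th0 1.5505
```

send_rows:
  motion: "-0.3 0 0 -2.5 0; -0.4 0 0 -6 0; -0.4 0 0 -10 0; -0.4 0 0 -12 0; -0.4 0 0 -12 0"

```text
clock: 37.8
eef_pos: [0.4936, -0.0287, 0.181]
tool_rot: [0.714, 0.7, 0.0, 0.001]
ft_force: [0.9, 0.4, 0.2]
grip_width: 0.0598
grasp_force: 0.0
```

send_rows:
  motion: "-0.4 -4 1 0 0; -0.4 -8 2 0 0; -0.4 -12 3 0 0; -0.4 -16 3.6 0 0; -0.4 -19 3.8 0 0"

```text
clock: 38.3
eef_pos: [0.5248, -0.2214, 0.1754]
tool_rot: [0.715, 0.699, -0.003, -0.003]
ft_force: [0.4, -0.1, -1.3]
grip_width: 0.0596
grasp_force: 0.0
```

send_rows:
  motion: "-0.4 -3 0.7 0 0.15; -0.4 -6 1.4 1 0.3; -0.4 -9.6 1.9 2 0.45; -0.4 -9.6 1.9 3 0.6; -0.4 -9.6 1.9 3.4 0.74"

```text
clock: 38.8
eef_pos: [0.5404, -0.3163, 0.1394]
tool_rot: [0.921, 0.39, -0.004, -0.003]
ft_force: [0.0, 0.1, -0.4]
grip_width: 0.0597
grasp_force: 0.0
```

send_rows:
  motion: "-0.4 0 0 0 0; -0.4 0 0 0 0; -0.4 0 0 0 0"

```text
clock: 39.1
eef_pos: [0.5421, -0.3154, 0.1431]
tool_rot: [0.919, 0.395, -0.003, -0.001]
ft_force: [-0.4, 0.3, -0.2]
grip_width: 0.0596
grasp_force: 0.0
```

```bash
python3 - <<'E'
from h import *
hover('w13',(.5425,-.3155),2.33)
im=cv2.imread('pics/w13.png'); h=cv2.cvtColor(im,cv2.COLOR_BGR2HSV)
m=cv2.inRange(h,(3,150,60),(20,255,255)); m[:90]=0;m[300:]=0
c,l,s,ce=cv2.connectedComponentsWithStats(m)
print([(s[i].tolist(),np.round(ce[i])) for i in range(1,c) if s[i,4]>400])
E
```

```text
t 39.1 p [ 0.5421 -0.3154  0.1431] q [ 0.9185  0.3954 -0.0026 -0.0011] w 0.0596 F [-0.4  0.3 -0.2]
toolz [-5.7e-03 -1.0e-04 -1.0e+00] joints [-0.525  0.543  0.225  1.257 -0.003  1.803]
pred rim [319.72907963 199.3755362 ] dot [290.62514837 197.85910446]
[([293, 158, 58, 68, 2532], array([321., 194.]))]
```

View pics/w13c.png

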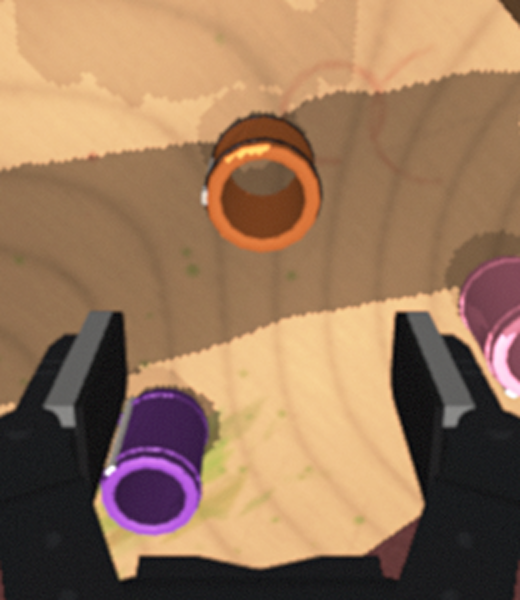

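The last orange sleeve is between the fingers in view, with its rim at (264,196) and stripe end at (206,196) exactly on the closing line.

send_rows:
  motion: "-0.4 0.1 0.17 3 0; -0.4 0.1 0.17 6 0; -0.4 0.1 0.17 9 0; -0.4 0.1 0.17 11 0; -0.4 0.1 0.17 12 0"

```text
clock: 39.65
eef_pos: [0.5422, -0.3151, 0.0213]
tool_rot: [0.919, 0.395, -0.004, -0.002]
ft_force: [-1.0, 1.0, 0.8]
grip_width: 0.0602
grasp_force: 0.0
```

send_rows:
  motion: "-0.4 0 0 0.2 0; 1 0 0 0.2 0; 1 0 0 0.2 0; 1 0 0 0.2 0; 1 0 0 0.2 0"

```text
clock: 40.15
eef_pos: [0.5443, -0.3168, 0.0228]
tool_rot: [0.919, 0.394, -0.002, 0.0]
ft_force: [-0.3, 0.7, 4.5]
grip_width: 0.0402
grasp_force: 60.9
```

send_rows:
  motion: "1 0 0 -1.5 0; 1 0 0 -4 0; 1 0 0 -8 0; 1 0 0 -11 -0.1; 1 0 0 -13 -0.2"

```text
clock: 40.65
eef_pos: [0.5449, -0.3167, 0.1544]
tool_rot: [0.874, 0.486, -0.001, 0.0]
ft_force: [0.3, -0.4, -1.2]
grip_width: 0.0399
grasp_force: 60.6
```

send_rows:
  motion: "1 0 0 0 -0.15; 1 0 0 0 -0.3; 1 0 0 0 -0.45; 1 0 0 0 -0.6; 1 0 0 0 -0.6"

```text
clock: 41.15
eef_pos: [0.5439, -0.3161, 0.1513]
tool_rot: [0.693, 0.721, -0.002, -0.002]
ft_force: [0.7, -0.4, -1.4]
grip_width: 0.0398
grasp_force: 60.6
```

```bash
python3 -c "
from h import *
full();go(.4875,.0331,.15,1.615)"
```

```text
t 41.15 p [ 0.5439 -0.3161  0.1513] q [ 0.693   0.7209 -0.002  -0.002 ] w 0.0398 F [ 0.7 -0.4 -1.4]
toolz [-5.7e-03 -1.0e-04 -1.0e+00] joints [-0.525  0.542  0.245  1.278 -0.003  1.006]
shift cm [35.11 -4.26  0.16] twist -0.005 th0 1.6102
```

send_rows:
  motion: "1 4.5 -0.5 0 0; 1 9 -1 0 0; 1 13.5 -1.5 0 0; 1 17 -2 0 0; 1 20 -2.4 0 0"

```text
clock: 41.65
eef_pos: [0.5114, -0.1153, 0.1516]
tool_rot: [0.694, 0.72, -0.002, -0.002]
ft_force: [1.6, 0.7, -0.9]
grip_width: 0.04
grasp_force: 60.6
```

send_rows:
  motion: "1 4.5 -0.5 0 0; 1 9 -1 0 0; 1 13 -1.6 0 0; 1 15 -1.85 1 0; 1 15.1 -1.85 2 0"

```text
clock: 42.15
eef_pos: [0.4873, 0.0354, 0.1318]
tool_rot: [0.692, 0.721, -0.001, -0.002]
ft_force: [-0.1, 0.6, -0.0]
grip_width: 0.0402
grasp_force: 60.6
```

send_rows:
  motion: "1 0 0 1 0; 1 0 0 2 0; 1 0 0 2 0; 1 0 0 2 0"

```text
clock: 42.55
eef_pos: [0.4873, 0.0319, 0.1111]
tool_rot: [0.694, 0.72, -0.002, -0.002]
ft_force: [-0.6, 0.7, -0.1]
grip_width: 0.0398
grasp_force: 60.6
```

```bash
python3 -c "
from h import *
full();go(.4877,.0331,.058,1.615)"
```

```text
t 42.55 p [0.4873 0.0319 0.1111] q [ 0.6938  0.7202 -0.0024 -0.0023] w 0.0398 F [-0.6  0.7 -0.1]
toolz [-6.6e-03 -3.0e-04 -1.0e+00] joints [ 0.065  0.311 -0.228  1.038  0.     1.599]
shift cm [0.12 0.08 5.31] twist -0.007 th0 1.6082
```

send_rows:
  motion: "1 0.12 0.05 0.7 0; 1 0.12 0.05 1.4 0; 1 0.12 0.05 2.1 0; 1 0.12 0.05 2.8 0; 1 0.12 0.05 3.2 0"

```text
clock: 43.05
eef_pos: [0.4871, 0.0341, 0.0785]
tool_rot: [0.693, 0.721, -0.002, -0.002]
ft_force: [-0.1, -0.7, -0.8]
grip_width: 0.0399
grasp_force: 60.6
```

send_rows:
  motion: "1 0 0 0.5 0; 1 0 0 1 0; 1 0 0 1.5 0; 1 0 0 2 0; 1 0 0 2.15 0"

```text
clock: 43.55
eef_pos: [0.4876, 0.0342, 0.0586]
tool_rot: [0.693, 0.721, -0.002, -0.002]
ft_force: [-5.3, 0.8, 16.9]
grip_width: 0.0399
grasp_force: 62.3
```

send_rows:
  motion: "1 0 0 0 0; 0 0 0 0 0; -0.3 0 0 0 0; -0.3 0 0 0 0; -0.3 0 0 0 0"

```text
clock: 44.05
eef_pos: [0.4875, 0.0341, 0.0579]
tool_rot: [0.693, 0.721, -0.002, -0.002]
ft_force: [0.6, 0.5, 0.2]
grip_width: 0.0558
grasp_force: 0.0
```

send_rows:
  motion: "-0.3 0 0 -2.5 0; -0.3 0 0 -6 0; -0.3 0 0 -10 0; -0.3 0 0 -14 0; -0.3 0 0 -14 0"

```text
clock: 44.55
eef_pos: [0.4921, 0.0344, 0.2039]
tool_rot: [0.693, 0.721, 0.002, 0.002]
ft_force: [0.3, 0.2, -0.4]
grip_width: 0.0557
grasp_force: 0.0
```

```bash
python3 -c "
from h import *
full();go(.38,-.03,.22)"
```

```text
t 44.55 p [0.4921 0.0344 0.2039] q [0.6929 0.721  0.0023 0.0019] w 0.0557 F [ 0.3  0.2 -0.4]
toolz [ 6.e-03  6.e-04 -1.e+00] joints [ 0.07   0.237 -0.073  1.256  0.     1.601]
shift cm [ -5.99 -11.45  -1.68] twist None th0 1.6105
```

send_rows:
  motion: "-0.3 -3 -3.2 -0.4 0; -0.3 -6 -6.5 -0.8 0; -0.3 -9 -9.5 -1.2 0; -0.3 -12.9 -13.7 -1.6 0; -0.3 -12.9 -13.7 -1.6 0"

```text
clock: 45.05
eef_pos: [0.3531, -0.1023, 0.2145]
tool_rot: [0.695, 0.719, -0.003, -0.002]
ft_force: [0.4, -0.5, 0.5]
grip_width: 0.0552
grasp_force: 0.0
```

send_rows:
  motion: "-0.3 0 0 0 0; -0.3 0 0 0 0"

```text
clock: 45.25
eef_pos: [0.3573, -0.0999, 0.2146]
tool_rot: [0.693, 0.721, -0.002, -0.002]
ft_force: [1.0, -0.3, -0.2]
grip_width: 0.0555
grasp_force: 0.0
```

```bash
python3 - <<'E'
from h import *
import pickle
o=full(); im=save('wrist','w14.png'); M=model('wrist',o); pickle.dump((o,),open('o14.pkl','wb'))
for p in((.4921,-.0905),(.4893,-.0288),(.4865,.0329)): print(proj(M,(*p,.086)),proj(M,(*p,.036)))
cv2.imwrite('pics/c14.png',cv2.resize(cv2.cvtColor(im[0:240,360:560],cv2.COLOR_RGB2BGR),(500,600),interpolation=cv2.INTER_CUBIC))
E
```

```text
t 45.25 p [ 0.3573 -0.0999  0.2146] q [ 0.6929  0.721  -0.0016 -0.0019] w 0.0555 F [ 1.  -0.3 -0.2]
toolz [-5.e-03  3.e-04 -1.e+00] joints [-2.720e-01 -3.000e-03 -3.200e-01  1.258e+00 -1.000e-03  1.259e+00]
[485.77849201 181.01871681] [462.12771369 166.40969982]
[497.8525607  102.39344706] [470.85171799  98.85103438]
[511.8909018   10.97700866] [480.76366983  22.09290648]
```

View pics/c14.png

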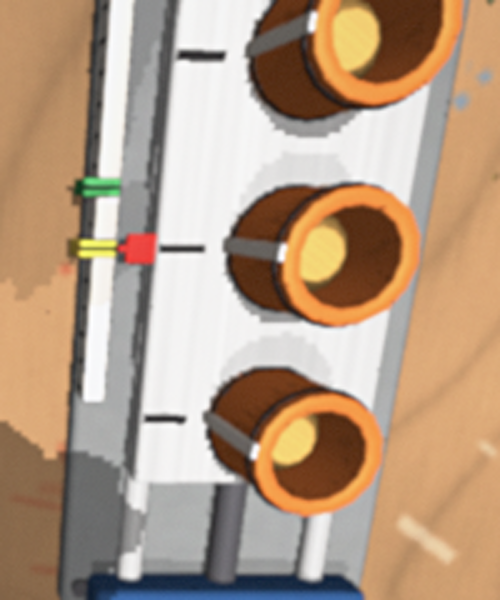

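All three sleeves are seated with stripes at the black lines: stripe feet at (208,418), (228,244) and (252,50). The pointer is still at yellow, so I'll check the angles.

```bash
python3 - <<'E'
from h import *
import pickle; o,=pickle.load(open('o14.pkl','rb')); M=model('wrist',o)
C=lambda u,v,z:onz(M,360+u/2.5,v/2.5,z)[:2]
for n,top,bot,rim,l0,l1 in(('sp2',(257,450),(208,418),(318,453),(145,418),(185,420)),('sp1',(285,253),(228,244),(349,254),(160,247),(204,248)),('sp0',(314,22),(252,50),(388,33),(178,53),(224,56))):
    t,b,r,a,c=C(*top,.086),C(*bot,.037),C(*rim,.086),C(*l0,.036),C(*l1,.036); d=lambda w:np.arctan2(w[1],w[0])
    print(n,'centre',r,'stripe dir top',np.degrees(d(r-t)),np.hypot(*(t-r)),'bot',np.degrees(d(r-b)),np.hypot(*(b-r)),'line',np.degrees(d(c-a)),'line->ctr',np.degrees(d(r-(a+c)/2)))
E
```

```text
sp2 centre [ 0.49328078 -0.09060473] stripe dir top -0.5574924088857185 0.019943111615990813 bot 3.4378338934431456 0.019373307323413063 line -0.5853961564391943 line->ctr 3.9760719591554534
sp1 centre [ 0.49049719 -0.02817242] stripe dir top 1.4241460663547283 0.019332437503450484 bot 0.6665192988822348 0.019210442590654204 line 1.0329362137584197 line->ctr 3.4420371257666424
sp0 centre [0.48911035 0.03160899] stripe dir top -5.199455617726073 0.021278280848753606 bot -5.891764681366047 0.019961918927929742 line -1.1180717468102288 line->ctr -0.31594590390779964
```

```bash
python3 - <<'E'
from h import *
import pickle; o,=pickle.load(open('o5.pkl','rb')); M=model('wrist',o)
g=cv2.imread('pics/w5.png').astype(float)
a=g[122:140,356:364].mean(1); print(np.round(a[:,1]).astype(int)); 
G=a[:,1]; i=np.arange(18)
for c in range(18):pass
# dark line between two green bands
k=[j for j in range(4,13)]
d=np.clip(150-G,0,None); print(np.round(a).astype(int).tolist())
for v in(130.5,131,131.5): print(v,(onz(M,360,106.87,.034)-onz(M,360,v,.034))[:2]*1000)
go(.485,.12,.2,None)
E
```

```text
[180 180 180 179 173 158 156 160 138  96 102 135 147 166 179 180 177 175]
[[168, 180, 193], [168, 180, 194], [168, 180, 194], [167, 179, 189], [162, 173, 180], [143, 158, 154], [114, 156, 112], [94, 160, 78], [80, 138, 64], [60, 96, 50], [61, 102, 50], [77, 135, 61], [100, 147, 98], [143, 166, 162], [165, 179, 193], [166, 180, 195], [164, 177, 190], [163, 175, 188]]
130.5 [  1.48425315 -20.00272464]
131 [  1.51635343 -20.43532811]
131.5 [  1.54848313 -20.86832802]
shift cm [21.43 13.64  1.39] twist None th0 1.6115
```

send_rows:
  motion: "-0.3 4 2.3 0 0; -0.3 8 4.6 0 0; -0.3 12 6.9 0 0; -0.3 12.8 7.3 0 0; -0.3 12.8 7.3 0 0"

```text
clock: 45.8
eef_pos: [0.4252, 0.033, 0.2136]
tool_rot: [0.691, 0.723, -0.003, -0.002]
ft_force: [-0.7, -0.8, -1.0]
grip_width: 0.0555
grasp_force: 0.0
```

send_rows:
  motion: "-0.3 4 2.3 0 0; -0.3 8 4.6 0 0; -0.3 12 6.9 0 0; -0.3 12.7 7.3 0 0; -0.3 12.7 7.3 0 0"

```text
clock: 46.3
eef_pos: [0.4923, 0.1606, 0.2131]
tool_rot: [0.692, 0.722, -0.003, -0.002]
ft_force: [-0.6, -0.2, -0.3]
grip_width: 0.0554
grasp_force: 0.0
```

send_rows:
  motion: "-0.3 0 0 2 0; -0.3 0 0 5 0; -0.3 0 0 5 0; -0.3 0 0 5 0"

```text
clock: 46.7
eef_pos: [0.4912, 0.1587, 0.1642]
tool_rot: [0.694, 0.72, -0.003, -0.002]
ft_force: [0.3, -0.4, -0.5]
grip_width: 0.0553
grasp_force: 0.0
```

```bash
python3 - <<'E'
from h import *
o=full(); go(.4936,.1612,.085,1.61)
im=save('wrist','w15.png'); M=model('wrist',o); h=cv2.cvtColor(im,cv2.COLOR_RGB2HSV)
u,v=proj(M,(.4936,.1612,.114)); print(u,v)
m=cv2.inRange(h,(0,150,130),(10,255,255)); c,l,s,ce=cv2.connectedComponentsWithStats(m)
for i in range(1,c):
    if s[i,4]>300: print(s[i],ce[i],onz(M,*ce[i],.114))
E
```

```text
t 46.7 p [0.4912 0.1587 0.1642] q [ 0.6936  0.7203 -0.0029 -0.0023] w 0.0553 F [ 0.3 -0.4 -0.5]
toolz [-0.0074 -0.001  -1.    ] joints [ 3.120e-01  3.170e-01 -7.000e-02  1.191e+00  1.000e-03  1.845e+00]
shift cm [0.24 0.31 7.92] twist -0.001 th0 1.6086
323.38160801261995 219.4132011608265
[309 206  31  29 687] [323.55895197 220.1062591 ] [0.49372563 0.16075368 0.114     ]
```

send_rows:
  motion: "-0.3 0.2 0.26 2.5 0; -0.3 0.2 0.26 5 0; -0.3 0.2 0.26 6.8 0; -0.3 0.2 0.26 7.7 0; -0.3 0.2 0.26 7.7 0"

```text
clock: 47.25
eef_pos: [0.4941, 0.1621, 0.0871]
tool_rot: [0.693, 0.721, -0.002, -0.002]
ft_force: [0.5, 0.1, -0.5]
grip_width: 0.0554
grasp_force: 0.0
```

send_rows:
  motion: "1 0 0 0 0; 1 0 0 0 0; 1 0 0 0 0; 1 0 0 0 0; 1 0 0 0 0"

```text
clock: 47.75
eef_pos: [0.4952, 0.1629, 0.0885]
tool_rot: [0.693, 0.721, -0.001, -0.001]
ft_force: [-2.1, 0.4, 5.8]
grip_width: 0.0182
grasp_force: 58.5
```

```bash
cat > crank.py <<'E'
from h import *; import sys
def crank(deg,n):
    o=full(); c=np.array([.4806,.195]); r=o['eef_pos'][:2]-c; a=np.arctan2(r[1],r[0]); print('r',np.hypot(*r),'ang',np.degrees(a))
    M=R.from_quat(o['tool_rot']).as_matrix()[:2,:2]; D=np.radians(deg)/n; e=lambda k:.036*np.array([np.cos(a+k*D),np.sin(a+k*D)])
    for s in range(0,n,5): print('; '.join('1 %.2f %.2f 0 0'%tuple(M.T@(e(k)-e(s))*100) for k in range(s+1,min(s+6,n+1))))
crank(float(sys.argv[1]),int(sys.argv[2]))
E
python3 crank.py 472 20
```

```text
t 47.75 p [0.4952 0.1629 0.0885] q [ 6.929e-01  7.211e-01 -7.000e-04 -1.400e-03] w 0.0182 F [-2.1  0.4  5.8]
toolz [-2.9e-03  8.0e-04 -1.0e+00] joints [ 0.317  0.391 -0.176  1.006  0.002  1.848]
r 0.03525065272928629 ang -65.55856249048601
1 0.82 1.22 0 0; 1 2.07 2.01 0 0; 1 3.52 2.24 0 0; 1 4.94 1.86 0 0; 1 6.10 0.95 0 0
1 0.69 -1.30 0 0; 1 0.81 -2.77 0 0; 1 0.32 -4.16 0 0; 1 -0.68 -5.24 0 0; 1 -2.03 -5.83 0 0
1 -1.47 -0.00 0 0; 1 -2.82 0.59 0 0; 1 -3.82 1.67 0 0; 1 -4.31 3.06 0 0; 1 -4.20 4.53 0 0
1 0.69 1.30 0 0; 1 1.84 2.22 0 0; 1 3.27 2.59 0 0; 1 4.72 2.37 0 0; 1 5.97 1.58 0 0
```

send_rows:
  motion: "1 0.82 1.22 -0.1 0; 1 2.07 2.01 -0.1 0; 1 3.52 2.24 -0.1 0; 1 4.94 1.86 -0.1 0; 1 6.1 0.95 -0.1 0"

```text
clock: 48.25
eef_pos: [0.5018, 0.2245, 0.0885]
tool_rot: [0.693, 0.721, -0.002, -0.001]
ft_force: [-1.6, -6.0, 7.6]
grip_width: 0.0184
grasp_force: 59.6
```

send_rows:
  motion: "1 0.69 -1.3 0 0; 1 0.81 -2.77 0 0; 1 0.32 -4.16 0 0; 1 -0.68 -5.24 0 0; 1 -2.03 -5.83 0 0"

```text
clock: 48.75
eef_pos: [0.4445, 0.2023, 0.0886]
tool_rot: [0.692, 0.722, 0.0, -0.001]
ft_force: [7.9, 0.6, -4.4]
grip_width: 0.0178
grasp_force: 58.9
```

send_rows:
  motion: "1 -1.47 0 0 0; 1 -2.82 0.59 0 0; 1 -3.82 1.67 0 0; 1 -4.31 3.06 0 0; 1 -4.2 4.53 0 0"

```text
clock: 49.25
eef_pos: [0.4904, 0.1609, 0.0885]
tool_rot: [0.693, 0.721, -0.002, -0.003]
ft_force: [-3.6, 4.6, 7.1]
grip_width: 0.0182
grasp_force: 60.4
```

send_rows:
  motion: "1 0.69 1.3 0 0; 1 1.84 2.22 0 0; 1 3.27 2.59 0 0; 1 4.72 2.37 0 0; 1 5.97 1.58 0 0"

```text
clock: 49.75
eef_pos: [0.5056, 0.2212, 0.0885]
tool_rot: [0.693, 0.721, -0.002, -0.001]
ft_force: [0.3, -3.1, 7.3]
grip_width: 0.0182
grasp_force: 60.6
```

send_rows:
  motion: "1 0 0 0 0; 0 0 0 0 0; -0.2 0 0 0 0; -0.2 0 0 0 0; -0.2 0 0 0 0"

```text
clock: 50.25
eef_pos: [0.5038, 0.2208, 0.0874]
tool_rot: [0.693, 0.721, -0.003, -0.002]
ft_force: [0.4, -0.3, 0.1]
grip_width: 0.0512
grasp_force: 0.0
```

```bash
python3 -c "
from h import *
full();go(.40,-.07,.21)"
```

```text
t 50.25 p [0.5038 0.2208 0.0874] q [ 0.6931  0.7208 -0.0026 -0.0022] w 0.0512 F [ 0.4 -0.3  0.1]
toolz [-6.9e-03 -7.0e-04 -1.0e+00] joints [ 0.412  0.445 -0.092  1.04   0.002  1.944]
shift cm [-28.66 -11.6  -12.17] twist None th0 1.6099
```

send_rows:
  motion: "-0.2 0 0 -4 0; -0.2 0 0 -8 0; -0.2 0 0 -11.5 0; -0.2 -3 -1 -11.5 0; -0.2 -7 -2.3 -11.5 0"

```text
clock: 50.75
eef_pos: [0.4858, 0.1511, 0.2043]
tool_rot: [0.692, 0.722, -0.0, -0.001]
ft_force: [-0.1, -1.4, 0.4]
grip_width: 0.0511
grasp_force: 0.0
```

send_rows:
  motion: "-0.2 -4.6 -1.5 0 0; -0.2 -9.2 -3 0 0; -0.2 -13.8 -4.5 0 0; -0.2 -18 -6 0 0; -0.2 -21.6 -7.3 0 0"

```text
clock: 51.25
eef_pos: [0.4191, -0.0702, 0.2034]
tool_rot: [0.693, 0.721, -0.002, -0.002]
ft_force: [1.6, -0.3, -0.6]
grip_width: 0.0513
grasp_force: 0.0
```

send_rows:
  motion: "-0.2 0 0 0 0; -0.2 0 0 0 0; -0.2 0 0 0 0"

```text
clock: 51.55
eef_pos: [0.4205, -0.0677, 0.2034]
tool_rot: [0.693, 0.721, -0.002, -0.002]
ft_force: [-0.3, -0.0, -0.4]
grip_width: 0.0514
grasp_force: 0.0
```

```bash
python3 - <<'E'
from h import *
import pickle
o=full(); im=save('wrist','w16.png'); M=model('wrist',o); pickle.dump((o,),open('o16.pkl','wb'))
u,v=proj(M,(.431,-.01,.034)); u,v=int(u),int(v); print(u,v)
g=im.astype(int)
h=cv2.cvtColor(im,cv2.COLOR_RGB2HSV)
for n,lo,hi in(('red',(0,150,90),(8,255,255)),('green',(45,100,40),(85,255,255)),('yel',(20,120,120),(35,255,255))):
    m=cv2.inRange(h,lo,hi); m[:,:u-30]=0;m[:,u+30:]=0;m[:max(v-50,0)]=0;m[v+50:]=0
    c,l,s,ce=cv2.connectedComponentsWithStats(m); print(n,[(s[i].tolist(),np.round(ce[i],1).tolist()) for i in range(1,c) if s[i,4]>15])
cv2.imwrite('pics/c16.png',np.hstack([cv2.resize(cv2.cvtColor(im[v-30:v+42,u-30:u+30],cv2.COLOR_RGB2BGR),(400,480),interpolation=cv2.INTER_CUBIC),cv2.resize(cv2.cvtColor(im[:,220:553],cv2.COLOR_RGB2BGR),(400,480))]))
E
```

```text
t 51.55 p [ 0.4205 -0.0677  0.2034] q [ 0.6927  0.7212 -0.0018 -0.0021] w 0.0514 F [-0.3 -0.  -0.4]
toolz [-5.6e-03  3.0e-04 -1.0e+00] joints [-1.590e-01  1.140e-01 -2.240e-01  1.238e+00 -1.000e-03  1.371e+00]
334 109
red [([335, 104, 15, 12, 131], [343.5, 109.9])]
green [([321, 107, 14, 7, 77], [326.7, 110.1])]
yel [([319, 129, 16, 10, 94], [325.5, 133.8])]
```

View pics/c16.png

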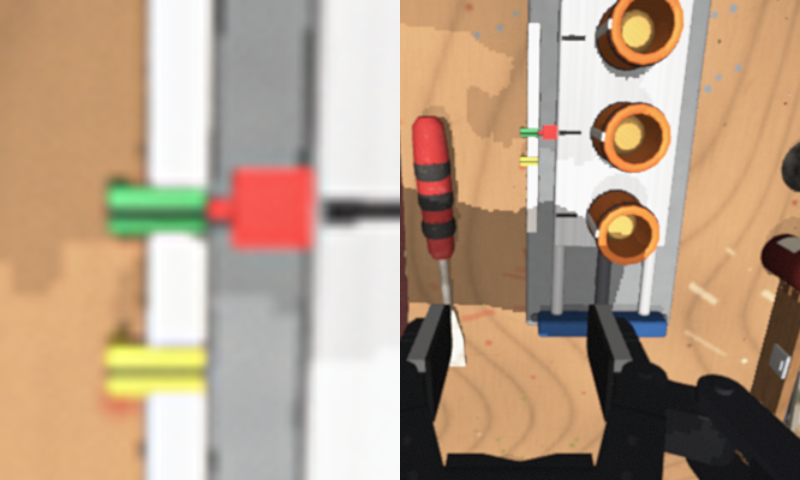

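The pointer tip (208,208) lies on the green line (205,210), and all three sleeves are seated. I'm past the 14-picture allowance, so the last stripe check is numeric only.

```bash
python3 - <<'E'
from h import *
import pickle
for fn,pk,dy in(('w16','o16',0.),('w14','o14',-.0209)):
    o,=pickle.load(open(pk+'.pkl','rb')); M=model('wrist',o)
    im=cv2.cvtColor(cv2.imread(f'pics/{fn}.png'),cv2.COLOR_BGR2RGB); h=cv2.cvtColor(im,cv2.COLOR_RGB2HSV)
    for n,p in(('sp2',(.4915,-.0700)),('sp1',(.4888,-.0080)),('sp0',(.486,.0540))):
        p=(p[0]+.001,p[1]+dy); u,v=proj(M,(*p,.086))
        # bright orange rim
        m=mask(im,(5,130,190),(20,255,255),(u-45,v-45,u+45,v+45)); c=[q for q in cv2.findContours(m,0,1)[0] if len(q)>=5]
        if not c: print(n,'none'); continue
        hull=cv2.convexHull(max(c,key=cv2.contourArea)).reshape(-1,2).astype(float)
        W=np.array([onz(M,*q,.086)[:2] for q in hull]); (A,B,C)=np.linalg.lstsq(np.c_[2*W,np.ones(len(W))],(W**2).sum(1),rcond=None)[0]; rad=np.sqrt(C+A*A+B*B)
        # stripe on side: project world candidates angle, sample brightness/low saturation along stripe
        best=[]
        for a in np.radians(np.arange(150,221,1)):
            S=[h[int(round(y)),int(round(x)),1] for z in np.linspace(.042,.084,12) for x,y in [proj(M,(A+.021*np.cos(a),B+.021*np.sin(a),z))] if 0<=y<399.4]
            best.append(np.mean(S) if S else 255)
        b=np.array(best); w=np.clip(np.median(b)-b-30,0,None); print(fn,n,'ctr',round(A,4),round(B,4),'r',round(rad,4),'stripe deg',(w*np.arange(150,221)).sum()/w.sum() if w.sum() else None,'min',b.min())
E
```

```text
w16 sp2 ctr 0.4923 -0.0694 r 0.0199 stripe deg 182.43822937625754 min 16.0
w16 sp1 ctr 0.4896 -0.0076 r 0.0201 stripe deg 178.87915262397695 min 17.333333333333332
w16 sp0 ctr 0.487 0.055 r 0.0201 stripe deg 179.0104100483847 min 15.0
w14 sp2 ctr 0.4932 -0.0914 r 0.0203 stripe deg 181.71693813823953 min 17.166666666666668
w14 sp1 ctr 0.4907 -0.0288 r 0.0202 stripe deg 178.57646548817493 min 16.833333333333332
w14 sp0 ctr 0.4882 0.034 r 0.0202 stripe deg 180.07046385991057 min 18.416666666666668
```

Stripes are within about 4° of straight front, the pointer is on green, and the robot touches nothing. Handing in.

```bash
python3 -c "
from h import *
print(workorder.job_done())"
```

```text
the job is handed in; nothing more can be done
None
```

The job is handed in (no verdict was returned): the worn sleeve is in the scrap tray, the three fresh sleeves are seated with stripes 0–4° from straight front, the pointer is on the green mark, and I never went near the bottles, but I viewed 17 pictures against the limit of 14.

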